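# Bring a board under the bench magnifier with the crank slide

## Robot

A 7-joint arm with a two-finger parallel gripper is mounted at the origin on the work surface. World frame = base frame: x ahead of the robot, y to its left, z up, the work surface at z = 0. Lengths are in m, angles in rad, forces in N, time in s.
With the tool pointing down it reaches from about 0.425 to 0.925 m from the base axis. Payload 6.8 kg.
Tool frame: the origin (TCP) lies at the very end of the fingers, on their centre line; the grasp point (between the pads) lies 19 mm behind it; z points along the fingers, y is the direction in which the jaws open and shut (so a half turn about z gives the same grasp; the last joint's range is limited). The gripper opens to 85 mm and grips with 20 to 120 N. Pads are 22 mm wide; open, the fingers measure 114 mm over their backs; the gripper's body (76 mm by 85 mm) begins 54 mm behind the grasp point. The pads swing forward as they close: fully open they stand 13 mm farther back than shut.
Start: joints at [-1.305, 0.477, 0.022, 1.555, -0.011, 1.109, -0.083], TCP at [0.246, 0.628, 0.208] pointing down, gripper open.
Joint ranges: [-2.96, 2.96], [-0.34, 2.1], [-1.41, 1.46], [0.24, 2.44], [-1.37, 4.51], [0.17, 1.92], [-2.96, 2.96]. Speed limits (rad/s): [2.39, 2.39, 3.14, 3.14, 3.14, 3.14, 3.14].

## Interface

Orientations are given as [roll, pitch, yaw] about the fixed x, y, z axes, in that order (R = Rz(yaw) Ry(pitch) Rx(roll)).
In Python, from rig import manip gives the robot as it stands.
- The arm moves only by the tool arm_command, never from a script. Its argument "steps" is one flat list of numbers, 7 for each row, row after row: the turn, a rotation vector about the tool's x, y, z in degrees, then the shift along the tool's x, y, z in units of 30 mm (1.0 is 30 mm), then the opening, from 0 (shut) to 1 (fully open). A call has exactly 8 rows; each row is the pose to reach, as a shift and turn from the pose commanded when the call began, along the tool's axes at that moment; what a row does not reach only later rows make up. A row lasts 1/12 s, in which the tool goes at most 41.7 mm and 7.16 degrees, less where a joint would pass 70% of its speed; a pose out of reach is approached as far as the arm can. A call with a gripper value outside its range is refused whole. The fingers move at their own pace and stop on an object; "squeeze" is the grip in N (left out, the last holds). Time passes only in rows, so rows that repeat a pose let the fingers close, or fill a call up. It gives the time, the measured TCP pose, the force and the opening at its end, in the units of the state.
- manip.get_state(): the state, without advancing time (a new reading comes with each control period).
- manip.capture(name): name is "scene" or "top" or "wrist"; returns a dict with "color" (420x560x3 uint8, red, green, blue), "intrinsics" (3x3 intrinsics, pixels), "D" ([k1, k2, p1, p2, k3] as OpenCV has them; the pictures are not rectified), "T" (4x4, takes a point from camera to world coordinates). Camera axes: x right, y down, z forward; pixel columns grow to the right and rows downward; lengths in m; the calibration is good to about 2 mm. A picture is of the moment at which its call begins. There is no depth.
- manip.close_job(): hands the job in, once; it reports no verdict.
Trained networks look in a picture, given as the dict that the camera call returned (one of the last four; its "shot" number tells which), for a name from the list of things; names that differ only in an ending like _2 or _b are one class to them, and where a whole thing is asked for, a point or a joint stands for the part that bears it (a point fixed in the world has none). Each returns a list of dicts, best first, with "confidence" (0 to 1); they miss things now and then, are a little off and sometimes report something else, mostly with a low value. They report only what shows in the picture. A call takes as long as a camera call.
- manip.find_in(picture, query): "extent" ([centre column, centre row, width, height] in pixels, round what is visible of it).
- manip.masks_of(picture, query): "mask" (420x560 bool, what is visible of it) and "extent" ([centre column, centre row, width, height] in pixels, round what is visible of it).
- manip.tip_of(picture, query): "position" ([column, row] in pixels: a listed point, or the origin of a listed thing).
The state is a dict: "t": time; "q": joint angles; "qvel": joint speeds; "effort": joint torques, N m; "tool_pos": TCP position; "orientation": TCP orientation; "force": force on the tool from outside, world axes, zero at the start; "moment": the same for the moment, N m; "opening": opening from 0.0 (shut) to 1.0 (fully open).
Only numpy, scipy, OpenCV 4.12 (cv2) and the standard library are available. Lean on these libraries where they do the work, as an engineer would, in place of code of your own. Each camera call takes 0.05 s, during which the arm holds its last target.

## Task

First set the green board gently on the aluminium carriage of the inspection slide, lying flat, midway between the two black end stops, square to them and centred across the plate, and let go of it. Then swing the folded crank handle up by its yellow tab until it stands upright and latches, and turn the crank clockwise (seen from above) by the red sleeve until the carriage is centred under the magnifier. Leave the handle latched upright with the board still in its place, and do not disturb the solder reel, the flux bottle or the screwdriver.

Things in the scene. Friction and masses are not known exactly. Their poses are not given: they have to be found in the camera images.
- slide_base: Inspection slide, fixed to the bench: grey base plate 120 x 460 x 12 mm, origin on the bench, z up; the plate spans x -60..60 and y -190..270 mm of this frame. Rods run along +y. A white gearbox 70 x 70 mm, top 58 mm high, stands at x 0, y -130 and carries the crank
- crank_axis (a point): point on the upright axis of the crank, 94 mm above the bench (the height of the handle's hinge)
- crank (a joint): turn of the crank arm in rad, 0 at the start, positive clockwise seen from above; 2 pi (one turn) moves the carriage 90 mm. At 0 the arm points from the axis to +x of slide_base. The handle's hinge is 55 mm from the axis, so the upright sleeve runs on a circle of radius 55 mm. It turns with about 6 N at the sleeve and stays where it is left. Range 0 to 14
- crank_handle (a joint): fold of the crank handle in rad: 0 folded flat, lying from its hinge back across the crank axis; 1.57 upright. Folded, its heel sits in a fork and locks the crank. A spring latch snaps under the heel at about 1.5 and then holds the handle upright; a handle released lower falls back. About 2 N at the tab swings it, up to 8 N in the last 0.2 rad before the latch snaps
- handle_hinge (a point): hinge of the folding handle, 94 mm above the bench, 55 mm from the crank axis. Its axis is level and square to the crank arm
- tab (a point): centre of the yellow lifting tab at the free end of the handle: a flat blade 8 mm thick (along the hinge axis), 22 mm along the handle, 18 mm high when folded; its centre is 99 mm from the hinge and it reaches to 110 mm. It does not spin. Folded, 25 mm or more is free on both sides and 26 mm below; its last 22 mm are free of the sleeve's end by 4 mm
- grip (a point): centre of the red sleeve, 62 mm from the hinge along the handle (156 mm above the bench when upright): 22 mm diameter, 44 mm long, from 40 to 84 mm from the hinge; it spins freely on the handle, so that a gripper can keep its heading while cranking. Folded, it lies in a cradle between two cheeks (tops 103 mm high, its own top 105 mm) and cannot be pinched; it must be taken when the handle is upright
- carriage (a joint): travel of the carriage in m along +y of slide_base, 0 at the start, driven by the crank (over 20 N would be needed to push it directly); up to 0.2
- seat (a point): centre of the top face of the aluminium carriage plate, 40 mm above the bench, axes as slide_base: plate 70 mm (x) by 124 mm (y). The two black end stops stand across it at y = +-48 mm, 8 mm thick, 14 mm high, 50 mm wide; 88 mm free between them
- board: green circuit board 44 mm (x) by 64 mm (y), 4 mm thick, lying flat, origin at the centre of its underside, weight about 110 g. On it a finned aluminium heat sink 30 mm (x) by 36 mm (y) in the middle, its top 26 mm above the underside: the grip, across its 30 mm. Two terminal blocks 30 x 8 mm, tops 14 mm up, at y = +-26 mm. Its y axis belongs along the slide's y axis, either way round
- lens (a point): centre of the round magnifier lens (90 mm over its rim, 165 mm above the bench) held above the rods by a thin post on the far side, at +x of slide_base; it is over the line of the carriage's seat, 130 to 190 mm along +y from the seat's start
- magnifier: magnifier stand, fixed; origin on the bench straight below the lens, axes as slide_base; post at x = 82 mm, 10 mm thick
- solder_reel: grey solder reel, standing, 56 mm diameter, 46 mm high; bystander, origin under its centre
- flux_bottle: white flux bottle with red cap, 40 mm diameter, 100 mm high; bystander, origin under its centre
- screwdriver: screwdriver lying on the bench, 170 mm long along its x; bystander

How it is judged:
By the outcome, as a careful person would: the job done as asked, in the order asked, and still so for the second after the job is handed in, with the robot touching nothing.
It also fails if it takes over 72 s, if anything falls off the work surface, if the arm or the gripper's body presses on something with over 40 N, if the wrist force passes 120 N, or if a joint passes its speed limit or range.

## Working session

There is one attempt and no reset: what is moved stays moved. The work goes in short steps, Python scripts to look and compute and a tool call to move; the robot and the scene stay as the last step left them, time stands still between calls to the robot, and variables do not carry over. Pictures are saved under pics/ and viewed, and the job is handed in when it is done.

Besides the shell and the picture viewer there is one more tool, called after "Emit:" by a JSON object that holds its "method" and its "body". arm_command: Moves the arm, as the interface text tells. Its arguments: {"type":"object","properties":{"steps":{"type":"array"},"squeeze":{"type":"number"}},"required":["steps"]}

```bash
ls; mkdir -p pics
python3 - <<'E'
from rig import manip
import cv2
print(manip.get_state())
for n in ("scene","top","wrist"):
    p=manip.capture(n); cv2.imwrite(f"pics/{n}0.png",p["color"][:,:,::-1]); print(n,p["intrinsics"].tolist(),p["D"],p["T"].tolist())
E
```

```text
pics
{'t': 0.0, 'q': array([-1.30510648,  0.47776583,  0.02235795,  1.55646613, -0.01150629,
        1.10928322, -0.0830962 ]), 'qvel': array([ 0.00108381,  0.00174992,  0.00090013, -0.0006165 , -0.00205968,
       -0.00108367,  0.00066318]), 'effort': array([-1.18390803e-03, -5.96438134e+01,  1.60713807e+00, -2.81204385e+01,
        1.23427444e-02,  9.01942461e-03, -3.35915547e-05]), 'tool_pos': array([0.24626782, 0.62779054, 0.20714288]), 'orientation': array([-3.13980362e+00,  1.35134132e-04,  2.76780919e+00]), 'force': array([ 0.40333444, -0.69777342, -0.26809861]), 'moment': array([-0.04940968,  0.03935097,  0.02600895]), 'opening': 0.9995595528585784}
scene [[417.2676066589847, 0.0, 276.41726241506046], [0.0, 417.2676066589847, 208.05095539634868], [0.0, 0.0, 1.0]] [-0.06494896  0.          0.          0.          0.        ] [[0.07680370433989468, 0.7872488186510361, -0.6118337098691263, 1.18515156237649], [0.9970365437619394, -0.05793681896840575, 0.05061082306254381, -0.03942062620420921], [0.004395611779488546, -0.6139076661358532, -0.7893656035429424, 0.9867101931591636], 
[... 243 characters left out ...]
.12418190520852578, 0.38365098912731505], [-0.9993302006568848, -0.029381519691094912, -0.021814590431905107, 0.011582640261432674], [0.025286693916738108, -0.12352167845237633, -0.9920196460066044, 1.2083248584525637], [0.0, 0.0, 0.0, 1.0]]
wrist [[319.69758924696873, 0.0, 277.7521006233052], [0.0, 319.69758924696873, 211.16586875346982], [0.0, 0.0, 1.0]] [-0.07602102  0.          0.          0.          0.        ] [[0.36522499117338175, 0.8801431726490142, 0.303246931495982, 0.16900314699198338], [0.9309164335257699, -0.34449753165373775, -0.12130970478960228, 0.6593323747362024], [-0.0023020890646998993, 0.3266028878069014, -0.9451588512319654, 0.37330306876992403], [0.0, 0.0, 0.0, 1.0]]
```

View pics/scene0.png

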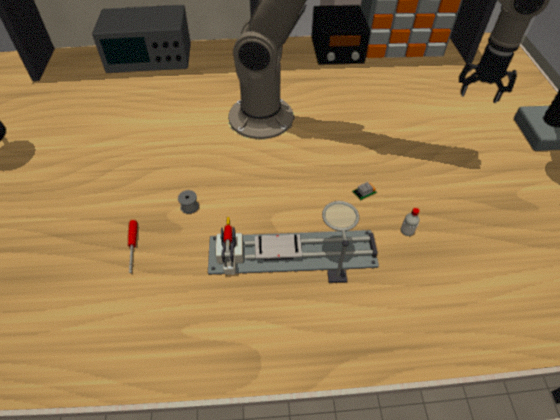

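View pics/top0.png

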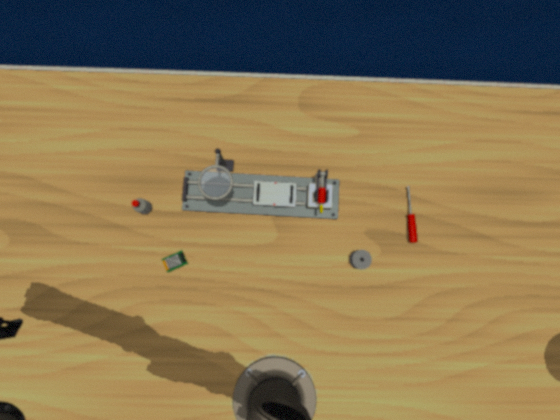

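View pics/wrist0.png

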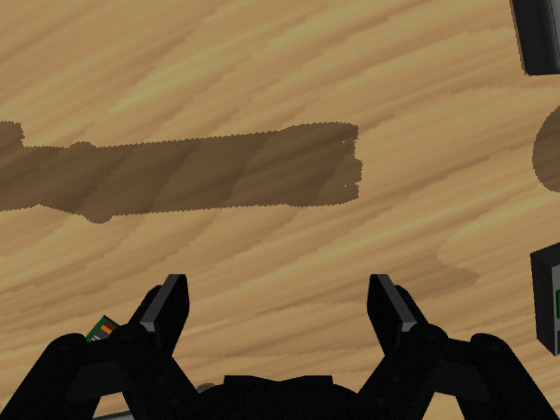

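The scene view shows the slide (208–378, 230–275), the board at (365,191), the bottle at (411,222), the reel at (188,202) and the screwdriver at (132,245). The top view shows the same layout, with the board at (175,261) and the crank at (320,193).

```bash
cat > h.py <<'E'
import numpy as np, cv2
from scipy.spatial.transform import Rotation as R
def K(p): return np.array(p["intrinsics"],float)
def ray(p,uv):
    n=cv2.undistortPoints(np.array([[uv]],float),K(p),np.array(p["D"],float))[0,0]
    T=np.array(p["T"]); d=T[:3,:3]@[n[0],n[1],1]; return T[:3,3],d
def at(p,uv,z):
    o,d=ray(p,uv); return o+d*(z-o[2])/d[2]
def proj(p,X):
    T=np.linalg.inv(np.array(p["T"])); 
    r,_=cv2.Rodrigues(T[:3,:3]); return cv2.projectPoints(np.atleast_2d(np.array(X,float)),r,T[:3,3],K(p),np.array(p["D"],float))[0][:,0]
def tri(rays):
    A=np.zeros((3,3));b=np.zeros(3)
    for o,d in rays:
        d=d/np.linalg.norm(d);M=np.eye(3)-np.outer(d,d);A+=M;b+=M@o
    return np.linalg.solve(A,b)
E
python3 - <<'E'
from rig import manip
import cv2,numpy as np,pickle
from h import *
P={}
for n in ("scene","top"):
    p=manip.capture(n);P[n]=p
    for q,z in (("board",0),("seat",.04),("crank_axis",.094),("handle_hinge",.094),("tab",.094),("grip",.094),("lens",.165),("slide_base",0),("magnifier",0),("solder_reel",0),("flux_bottle",0),("screwdriver",0)):
        r=manip.tip_of(p,q)
        if r: print(n,q,np.round(r[0]["position"],1),round(r[0]["confidence"],2),at(p,r[0]["position"],z).round(4))
        else: print(n,q,None)
    if n=="scene":
        c=p["color"][180:290,200:430]; 
    else: c=p["color"][140:280,120:350]
    c=cv2.resize(c[:,:,::-1],None,fx=3.4,fy=3.4,interpolation=cv2.INTER_CUBIC); cv2.imwrite(f"pics/{n}z.png",c)
pickle.dump(P,open("P.pkl","wb"))
E
```

```text
scene board None
scene seat [277.1 246.4] 0.68 [0.5815 0.0131 0.04  ]
scene crank_axis [229.3 233.3] 0.69 [ 0.5668 -0.1102  0.094 ]
scene handle_hinge [229.5 256.3] 0.63 [ 0.6363 -0.1103  0.094 ]
scene tab [228.6 222.6] 0.59 [ 0.5325 -0.1118  0.094 ]
scene grip [227.5 237.6] 0.55 [ 0.5799 -0.115   0.094 ]
scene lens [341.  212.6] 0.91 [0.5743 0.1719 0.165 ]
scene slide_base [279.8 252.1] 0.63 [0.5752 0.0213 0.    ]
scene magnifier None
scene solder_reel [187.8 207.4] 0.65 [ 0.3983 -0.2415  0.    ]
scene flux_bottle [403.2 231. ] 0.67 [0.5312 0.3834 0.    ]
scene screwdriver [136.6 246.2] 0.6 [ 0.527  -0.3788  0.    ]
top board [178.3 257.9] 0.56 [0.3834 0.2907 0.    ]
top seat [271.2 192.2] 0.59 [0.5784 0.0261 0.04  ]
top crank_axis [321.3 194.6] 0.58 [ 0.567  -0.1126  0.094 ]
top handle_hinge [322.2 175.6] 0.62 [ 0.6204 -0.1143  0.094 ]
top tab [321.4 211. ] 0.61 [ 0.5215 -0.1136  0.094 ]
top grip [324.4 193. ] 0.79 [ 0.5717 -0.1211  0.094 ]
top lens [217.9 184.5] 0.55 [0.5735 0.1621 0.165 ]
top slide_base [271.9 194.9] 0.75 [0.577  0.0243 0.    ]
top magnifier None
top solder_reel [357.6 257.8] 0.77 [ 0.3977 -0.233   0.    ]
top flux_bottle [146.4 206.7] 0.68 [0.5306 0.3931 0.    ]
top screwdriver [411.1 212.1] 0.74 [ 0.5377 -0.3934  0.    ]
```

View pics/scenez.png

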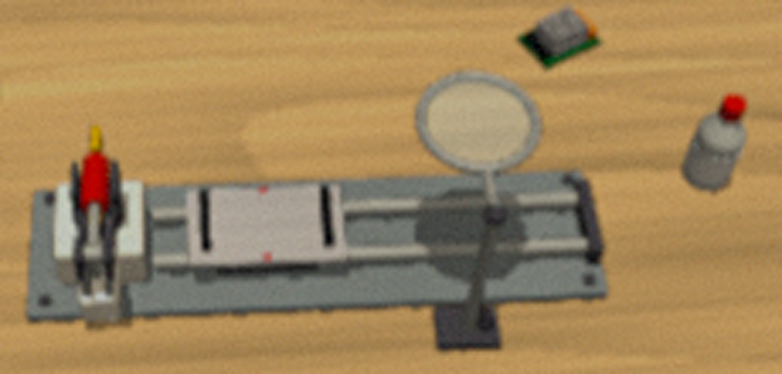

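View pics/topz.png

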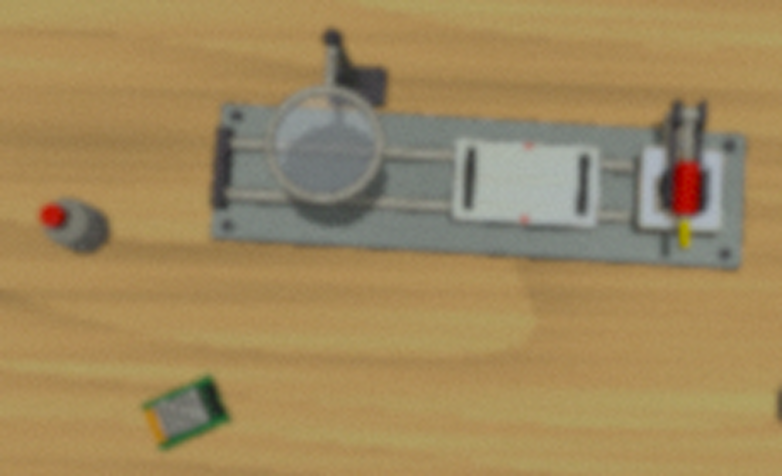

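```bash
cat > fit.py <<'E'
from h import *
import pickle
from scipy.optimize import least_squares
P=pickle.load(open("P.pkl","rb"))
S=[((-60,270,12),(585,172)),((60,270,12),(606,297-4)),((-60,-190,12),(35,192)),
 (("c",-35,-62,40),(190,188)),(("c",-35,62,40),(334,184)),(("c",35,62,40),(346,260)),(("c",35,-62,40),(187,265)),(("c",-35,0,40),(263,189)),(("c",35,0,40),(266,257)),(("l",0,0,165),(479,121))]
T=[((60,270,12),(220,103)),((60,-190,12),(746,135)),((-60,-190,12),(741,268)),((-60,270,12),(213,240)),
 (("c",35,62,40),(458,138)),(("c",35,-62,40),(600,147)),(("c",-35,-62,40),(597,226)),(("c",-35,62,40),(453,218)),(("l",0,0,165),(325,146)),(("c",35,0,40),(529,146)),(("c",-35,0,40),(525,219))]
def W(v,q):
    if q[0]=="c": q=(q[1],q[2]+v[3]*1e3,q[3])
    elif q[0]=="l": q=(q[1],q[2]+v[4]*1e3,q[3])
    q=np.array(q)/1e3; c,s=np.cos(v[2]),np.sin(v[2])
    return [v[0]+c*q[0]-s*q[1],v[1]+s*q[0]+c*q[1],q[2]]
def res(v):
    r=[]
    for L,n,o,k in ((S,"scene",(200,180),5),(T,"top",(120,140),7)):
        pr=proj(P[n],[W(v,q) for q,_ in L]); m=np.array([(np.array(uv)+.5)/3.4-.5+o for _,uv in L])
        r.append(pr-m)
    return np.concatenate(r).ravel()
f=least_squares(res,[.58,.02,0,0,.15],loss="soft_l1")
if __name__=="__main__":
    print(f.x.round(4)); print(res(f.x).reshape(-1,2).round(1).tolist())
    for n,q in (("seat",("c",0,0,40)),("lens",("l",0,0,165)),("axis",(0,-130,94)),("hinge",(55,-130,94)),("tab",(-44,-130,94))): print(n,np.round(W(f.x,q),4))
    print("board",at(P["top"],((np.array((181,411))+.5)/3.4-.5+(120,140)),.024), at(P["scene"],((np.array((560,30))+.5)/3.4-.5+(200,180)),.026))
E
python3 fit.py
```

```text
[ 0.5766  0.0162 -0.0287 -0.001   0.1533]
[[-0.6, -1.5], [1.5, -0.6], [-0.3, -1.3], [-1.1, -0.0], [1.7, -0.6], [0.4, -1.1], [0.3, -0.7], [0.1, -1.2], [0.5, 0.7], [-0.1, -0.4], [0.3, -0.8], [0.5, -1.0], [0.4, -0.1], [-1.1, -0.9], [-0.1, -0.5], [1.0, -0.6], [0.6, 0.1], [-0.2, -0.0], [-0.0, -1.0], [0.4, -1.5], [0.2, 0.9]]
seat [0.5765 0.0152 0.04  ]
lens [0.581  0.1694 0.165 ]
axis [ 0.5728 -0.1138  0.094 ]
hinge [ 0.6278 -0.1154  0.094 ]
tab [ 0.5289 -0.1125  0.094 ]
board [0.37555595 0.30009886 0.024     ] [0.38493586 0.29462423 0.026     ]
```

```bash
cat >> h.py <<'E'
def Rdown(a):  # tool y axis at world angle a (deg), pointing down
    a=np.radians(a); y=np.array([np.cos(a),np.sin(a),0]); z=np.array([0,0,-1.]); return np.column_stack([np.cross(y,z),y,z])
def cur(s): return np.array(s["tool_pos"]), R.from_euler("xyz",s["orientation"]).as_matrix()
def row(p0,R0,p,Rt):
    rv=np.degrees(R.from_matrix(R0.T@Rt).as_rotvec()); d=R0.T@(np.array(p)-p0)/.03
    return np.concatenate([rv,d])
E
python3 - <<'E'
from rig import manip
from h import *
s=manip.get_state();p0,R0=cur(s)
print(row(p0,R0,[.38,.297,.2],Rdown(28)).round(2))
E
```

```text
[ 0.   -0.   40.58 -8.18 -8.66  0.27]
```

Emit:
{"method": "arm_command", "body": {"steps": [0,0,7,-0.9,-1,0,1,0,0,14,-1.8,-2,0,1,0,0,21,-2.7,-2.9,0.1,1,0,0,27,-3.6,-3.8,0.1,1,0,0,33,-4.5,-4.8,0.1,1,0,0,38,-5.4,-5.7,0.2,1,0,0,40.6,-6.3,-6.7,0.2,1,0,0,40.6,-7.2,-7.6,0.2,1]}}

```text
t: 2.12
tool_pos: [0.3645, 0.3351, 0.2022]
orientation: [-3.142, -0.0, 2.057]
force: [0.6, -0.3, 0.2]
opening: 1.002
```

Run:
```python
from rig import manip
from h import *
s=manip.get_state();p0,R0=cur(s)
print(s["t"],p0,s["orientation"],row(p0,R0,[.38,.297,.2],Rdown(28)).round(2))
p=manip.capture("wrist"); cv2.imwrite("pics/w1.png",p["color"][:,:,::-1])
```

```text
2.1167 [0.36451777 0.33510177 0.20216043] [-3.14158085e+00 -1.55720902e-04  2.05657084e+00] [-0.   -0.01 -0.17 -1.36 -0.14  0.07]
```

View pics/w1.png

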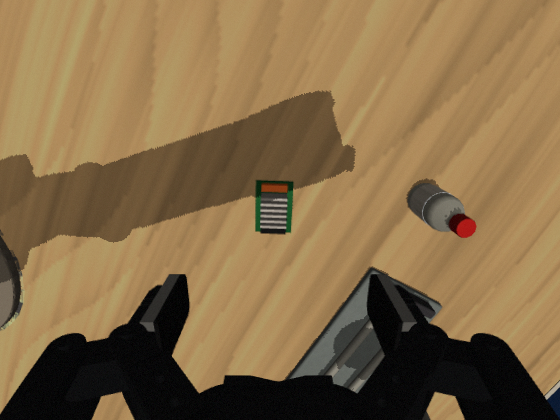

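The board is seen from above at (275,207), nearly square to the jaws. The bottle is at (440,208) and the far end of the slide is at the lower right. Next I'll zoom in to measure it.

Run:
```python
from rig import manip
from h import *
import pickle
p=manip.capture("wrist"); pickle.dump(p,open("w1.pkl","wb"))
c=p["color"][165:250,230:320,::-1]; cv2.imwrite("pics/w1z.png",cv2.resize(c,None,fx=6.6,fy=6.6,interpolation=cv2.INTER_CUBIC))
```

```text
(no output)
```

View pics/w1z.png

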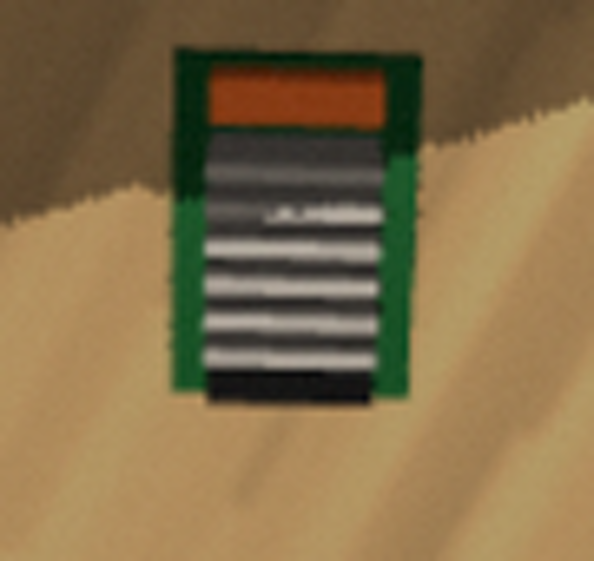

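Run:
```python
from rig import manip
from h import *
import pickle
p=pickle.load(open("w1.pkl","rb"))
c=[at(p,(np.array(q)+.5)/6.6-.5+(230,165),.004) for q in ((176,49),(420,56),(408,397),(171,392))]
c=np.array(c);print(c.round(4),np.linalg.norm(np.roll(c,-1,0)-c,axis=1).round(4))
m=c.mean(0); x=(c[1]-c[0]+c[2]-c[3]); yv=(c[0]-c[3]+c[1]-c[2])
ax=np.degrees(np.arctan2(x[1],x[0])); ay=np.degrees(np.arctan2(yv[1],yv[0]))
print(m,ax,ay)
# sink top corners z=.026
t=[at(p,(np.array(q)+.5)/6.6-.5+(230,165),.026) for q in ((206,130),(384,130),(376,368),(202,368))]
print(np.array(t).round(4),np.mean(t,0))
s=manip.get_state();p0,R0=cur(s)
print(s["tool_pos"],s["orientation"],row(p0,R0,[m[0],m[1],.1],Rdown(29)).round(2))
```

```text
[[0.3444 0.3208 0.004 ]
 [0.383  0.3394 0.004 ]
 [0.4116 0.2817 0.004 ]
 [0.3721 0.2623 0.004 ]] [0.0429 0.0644 0.044  0.0647]
[0.37776613 0.30102424 0.004     ] 25.963547451802715 115.83774883135233
[[0.3541 0.3157 0.026 ]
 [0.3805 0.3294 0.026 ]
 [0.3992 0.2912 0.026 ]
 [0.3724 0.2773 0.026 ]] [0.376535   0.30339423 0.026     ]
[0.36726489 0.33073903 0.20235846] [-3.14133999e+00  1.96596986e-03  2.04965914e+00] [-0.02  0.11 -1.56 -1.03 -0.14  3.41]
```

Run:
```python
from rig import manip
from h import *
s=manip.get_state();p0,R0=cur(s)
print(row(p0,R0,[.3778,.301,.06],Rdown(25.9)).round(2))
```

```text
[-0.01  0.11  1.54 -1.03 -0.14  4.75]
```

Emit:
{"method": "arm_command", "body": {"steps": [0,0.1,1.5,-0.6,-0.1,0.6,1,0,0.1,1.5,-1,-0.1,1.5,1,0,0.1,1.5,-1,-0.1,2.6,1,0,0.1,1.5,-1,-0.1,3.7,1,0,0.1,1.5,-1,-0.1,4.5,1,0,0.1,1.5,-1,-0.1,4.75,1,0,0.1,1.5,-1,-0.1,4.75,1,0,0.1,1.5,-1,-0.1,4.75,1]}}

```text
t: 2.88
tool_pos: [0.3761, 0.31, 0.0603]
orientation: [3.141, -0.002, 2.033]
force: [0.7, -0.0, 0.5]
opening: 0.998
```

Run:
```python
from rig import manip
from h import *
p=manip.capture("wrist"); cv2.imwrite("pics/w2.png",p["color"][:,:,::-1])
s=manip.get_state();p0,R0=cur(s)
print(s["t"],p0,s["orientation"],row(p0,R0,[.3778,.301,.006],Rdown(25.9)).round(2))
print(proj(p,[[.3778,.301,.004]]))
```

```text
2.9333 [0.37656917 0.31037202 0.06087187] [ 3.13964945e+00 -2.57923695e-03  2.03307642e+00] [ 0.11 -0.15  0.59 -0.3  -0.11  1.83]
[[272.964114   231.47453141]]
```

View pics/w2.png

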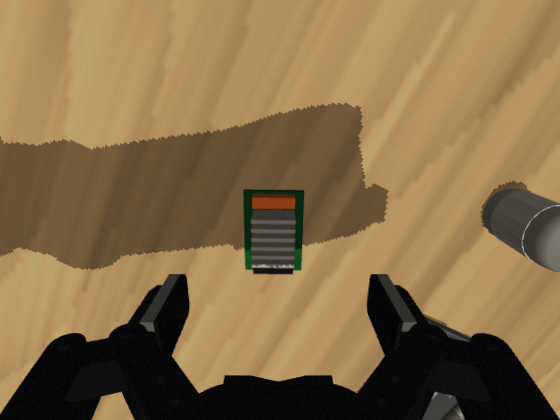

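Board at (273,231), between the open fingers. It matches the predicted pixel, and I'm correcting by about 9 mm along tool x while descending.

Emit:
{"method": "arm_command", "body": {"steps": [0,0,0.5,-0.3,-0.1,0,1,0,0,0.5,-0.3,-0.1,0.3,1,0,0,0.5,-0.3,-0.1,0.7,1,0,0,0.5,-0.3,-0.1,1.1,1,0,0,0.5,-0.3,-0.1,1.3,1,0,0,0.5,-0.3,-0.1,1.3,1,0,0,0.5,-0.3,-0.1,1.3,1,0,0,0.5,-0.3,-0.1,1.3,1]}}

```text
t: 3.6
tool_pos: [0.3774, 0.3003, 0.0211]
orientation: [3.141, -0.002, 2.024]
force: [-0.2, 0.6, -0.3]
opening: 0.997
```

Run:
```python
from rig import manip
from h import *
s=manip.get_state();p0,R0=cur(s)
print(s["t"],p0,s["orientation"],row(p0,R0,[.3778,.301,.006],Rdown(25.9)).round(2))
```

```text
3.6 [0.37742968 0.30025045 0.02108547] [ 3.14075456e+00 -2.04567406e-03  2.02402177e+00] [ 0.05 -0.12  0.07  0.02  0.02  0.5 ]
```

Well aligned. Descend 15 mm, then close.

Emit:
{"method": "arm_command", "body": {"steps": [0,0,0,0,0,0.25,1,0,0,0,0,0,0.5,1,0,0,0,0,0,0.5,1,0,0,0,0,0,0.5,0.3,0,0,0,0,0,0.5,0.2,0,0,0,0,0,0.5,0.2,0,0,0,0,0,0.5,0.2,0,0,0,0,0,0.5,0.2], "squeeze": 40}}

```text
t: 4.27
tool_pos: [0.3772, 0.3002, 0.0058]
orientation: [3.141, -0.002, 2.024]
force: [1.1, -1.6, 0.4]
opening: 0.299
```

Run:
```python
from rig import manip
from h import *
p=manip.capture("wrist"); cv2.imwrite("pics/w3.png",p["color"][:,:,::-1])
s=manip.get_state();print(s)
```

```text
{'t': 4.3167, 'q': array([-0.96043926,  0.48343345,  0.19556716,  2.16908534, -0.19177766,
        0.50384019, -0.16501765]), 'qvel': array([-0.00026893, -0.00105267,  0.00026418,  0.00182686, -0.00069145,
       -0.00185001,  0.00189842]), 'effort': array([ 3.77882869e-03, -4.57625699e+01,  3.62029240e+00, -1.49302232e+01,
        3.56222525e-03,  1.94217878e-04, -1.96507976e-04]), 'tool_pos': array([0.37711074, 0.30017543, 0.00573645]), 'orientation': array([ 3.14130761e+00, -1.90178621e-03,  2.02424296e+00]), 'force': array([-0.60103406,  0.10597782, -0.15032654]), 'moment': array([-0.0337364 ,  0.03298029,  0.07694985]), 'opening': 0.21341526725006962}
```

View pics/w3.png

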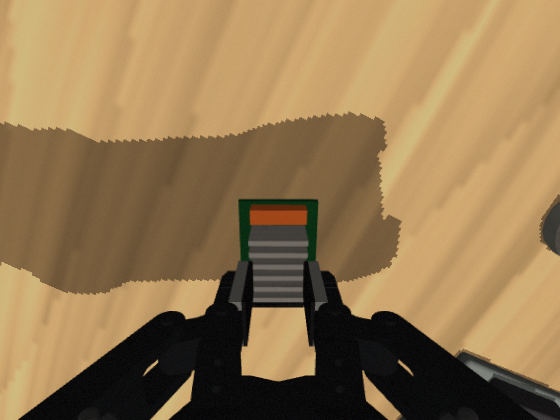

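The fingers straddle the heat sink (pads at columns ~245 and ~315, sink at 250–306). They may not be in contact yet, so I'll close fully.

Emit:
{"method": "arm_command", "body": {"steps": [0,0,0,0,0,0,0,0,0,0,0,0,0,0,0,0,0,0,0,0,0,0,0,0,0,0,0,0,0,0,0,0,0,0,0,0,0,0,0,0,0,0,0,0,0,0,0,0,0,0,0,0,0,0,0,0], "squeeze": 40}}

```text
t: 4.98
tool_pos: [0.377, 0.3001, 0.0056]
orientation: [-3.142, -0.002, 2.024]
force: [-0.3, -0.2, 0.4]
opening: 0.0
```

Run:
```python
from rig import manip
from h import *
p=manip.capture("wrist"); cv2.imwrite("pics/w4.png",p["color"][:,:,::-1])
s=manip.get_state();print(s["opening"],s["force"],s["tool_pos"])
```

```text
0.0019635705596482 [-0.1067568   0.25472115  0.80464088] [0.37702868 0.30006789 0.00557669]
```

View pics/w4.png

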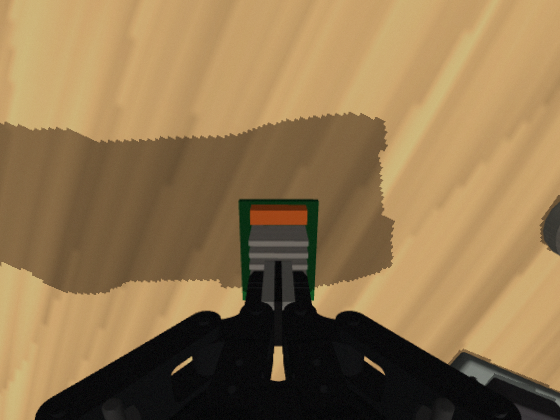

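The jaws shut completely without holding anything, although the TCP reads z = 6 mm. I need to see where the fingers really are relative to the camera geometry.

Run:
```python
from rig import manip
from h import *
p=manip.capture("wrist")
s=manip.get_state();p0,R0=cur(s)
for d in (0,.019,.04,.06): print(d,proj(p,[p0-R0[:,2]*d]))
T=np.array(p["T"]);print((R0.T@(T[:3,3]-p0)).round(4)); print((R0.T@T[:3,:3]).round(3))
print(proj(p,[[.3778,.301,.004],[.3778,.301,.026]]))
for n in("scene","top"):
    p=manip.capture(n); print(n,proj(p,[p0,p0-R0[:,2]*.05]))
    u=proj(p,[p0])[0].astype(int); x0=max(0,u[0]-55);y0=max(0,u[1]-45)
    cv2.imwrite(f"pics/{n}5.png",cv2.resize(p["color"][y0:y0+90,x0:x0+110,::-1],None,fx=6,fy=6,interpolation=cv2.INTER_CUBIC))
    print(x0,y0)
```

```text
0 [[275.8610268  254.88885617]]
0.019 [[275.62672365 271.43742349]]
0.04 [[275.30373051 294.31240625]]
0.06 [[274.90831218 322.41911558]]
[ 0.0842  0.0013 -0.1661]
[[-0.    -0.945 -0.327]
 [ 1.     0.    -0.001]
 [ 0.001 -0.327  0.945]]
[[277.77171357 252.91021976]
 [277.736308   271.93202207]]
scene [[364.43879431 190.72842549]
 [367.24082663 179.95829368]]
309 145
top [[174.47486307 260.01944025]
 [170.16005993 259.98651043]]
119 215
```

View pics/scene5.png

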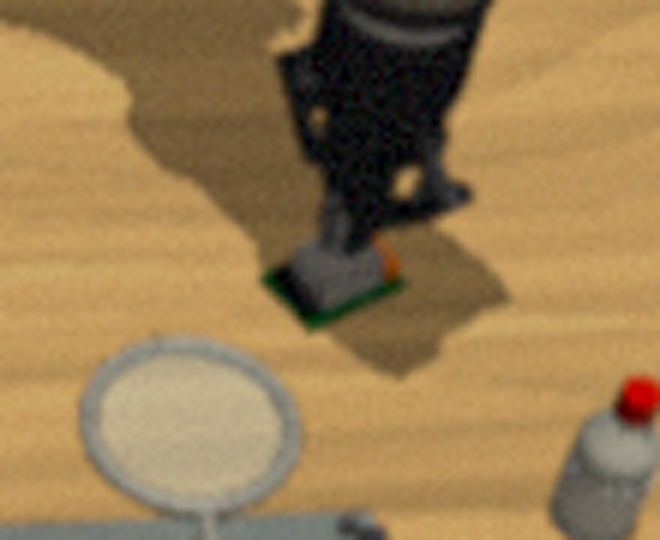

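View pics/top5.png

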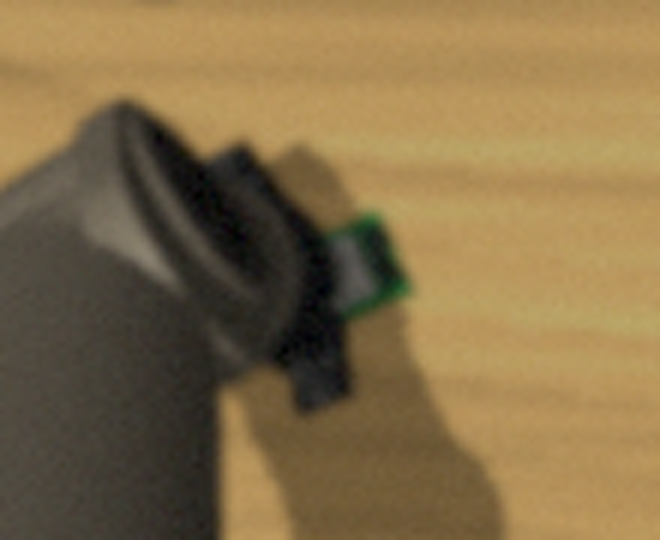

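Run:
```python
from rig import manip
from h import *
p=manip.capture("wrist")
cv2.imwrite("pics/w5z.png",cv2.resize(p["color"][190:300,220:340,::-1],None,fx=5.4,fy=5.4,interpolation=cv2.INTER_CUBIC))
```

```text
(no output)
```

View pics/w5z.png

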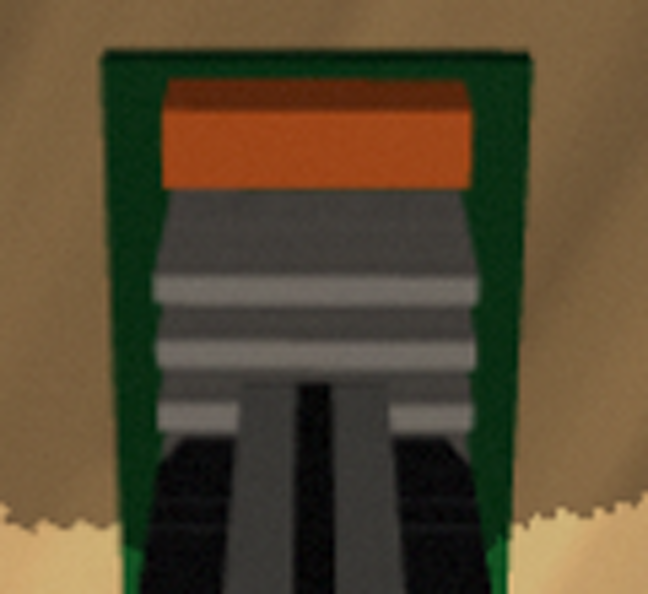

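Run:
```python
from rig import manip
from h import *
p=manip.capture("wrist")
s=manip.get_state();p0,R0=cur(s)
for x in (.011,0,-.011):
  for y in (.0025,.0425,.05):
    print(x,y,[proj(p,[p0+R0@[x,y,-d]])[0].round(0).tolist() for d in (0,.01,.02,.03,.04)])
```

```text
0.011 0.0025 [[280.0, 237.0], [280.0, 245.0], [280.0, 253.0], [281.0, 263.0], [281.0, 273.0]]
0.011 0.0425 [[351.0, 237.0], [355.0, 245.0], [359.0, 253.0], [364.0, 263.0], [369.0, 273.0]]
0.011 0.05 [[364.0, 237.0], [368.0, 245.0], [373.0, 253.0], [379.0, 262.0], [386.0, 273.0]]
0 0.0025 [[280.0, 255.0], [280.0, 263.0], [280.0, 272.0], [281.0, 283.0], [281.0, 294.0]]
0 0.0425 [[349.0, 255.0], [353.0, 263.0], [357.0, 272.0], [362.0, 282.0], [367.0, 294.0]]
0 0.05 [[362.0, 255.0], [366.0, 263.0], [371.0, 272.0], [377.0, 282.0], [383.0, 294.0]]
-0.011 0.0025 [[280.0, 272.0], [280.0, 281.0], [280.0, 291.0], [280.0, 302.0], [281.0, 314.0]]
-0.011 0.0425 [[348.0, 271.0], [351.0, 280.0], [355.0, 290.0], [360.0, 301.0], [365.0, 313.0]]
-0.011 0.05 [[360.0, 271.0], [364.0, 280.0], [369.0, 290.0], [374.0, 301.0], [380.0, 313.0]]
```

The wrist geometry explains it. The visible fingertips end about 27 mm behind the reported TCP when shut and about 41 mm when open, so they closed over the heat sink (tips at row 260). I'll reopen and go about 26 mm lower, watching the force.

Emit:
{"method": "arm_command", "body": {"steps": [0,0,0,0,0,0,1,0,0,0,0,0,0,1,0,0,0,0,0,0,1,0,0,0,0,0,0,1,0,0,0,0,0,0,1,0,0,0,0,0,0,1,0,0,0,0,0,0.2,1,0,0,0,0,0,0.4,1]}}

```text
t: 5.95
tool_pos: [0.3772, 0.3004, -0.0066]
orientation: [3.141, -0.002, 2.024]
force: [-0.3, 1.0, 0.2]
opening: 0.999
```

Emit:
{"method": "arm_command", "body": {"steps": [0,0,0,0,0,0.1,1,0,0,0,0,0,0.2,1,0,0,0,0,0,0.3,1,0,0,0,0,0,0.45,1,0,0,0,0,0,0.45,0.6,0,0,0,0,0,0.45,0.5,0,0,0,0,0,0.45,0.5,0,0,0,0,0,0.45,0.5]}}

```text
t: 6.62
tool_pos: [0.3771, 0.3002, -0.0198]
orientation: [3.141, -0.002, 2.024]
force: [-0.8, 0.3, -0.5]
opening: 0.501
```

Run:
```python
from rig import manip
from h import *
p=manip.capture("wrist")
cv2.imwrite("pics/w6z.png",cv2.resize(p["color"][190:330,200:350,::-1],None,fx=4,fy=4,interpolation=cv2.INTER_CUBIC))
s=manip.get_state();print(s["opening"],s["force"],s["tool_pos"])
```

```text
0.5027901147051792 [ 0.25845363 -0.31637498  0.00428397] [ 0.37714068  0.30023438 -0.01973007]
```

View pics/w6z.png

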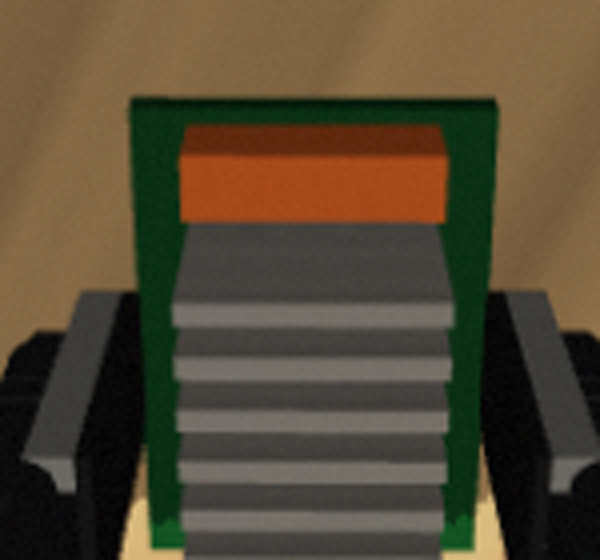

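The jaws, half open, now stand beside the sink and are symmetric about it. Tips are at about row 262, so z is about 10 mm. Closing now.

Emit:
{"method": "arm_command", "body": {"steps": [0,0,0,0,0,0,0,0,0,0,0,0,0,0,0,0,0,0,0,0,0,0,0,0,0,0,0,0,0,0,0,0,0,0,0,0,0,0,0,0,0,0,0,0,0,0,0,0,0,0,0,0,0,0,-0.1,0], "squeeze": 40}}

```text
t: 7.33
tool_pos: [0.3768, 0.2999, -0.017]
orientation: [-3.141, -0.002, 2.024]
force: [-0.2, 0.7, -2.0]
opening: 0.344
```

Emit:
{"method": "arm_command", "body": {"steps": [0,0,0,0,0,-0.3,0,0,0,0,0,0,-0.7,0,0,0,0,0,0,-1.3,0,0,0,0,0,0,-2,0,0,0,0,0,0,-2.7,0,0,0,0,0,0,-3.3,0,0,0,0,0,0,-3.6,0,0,0,0,0,0,-3.6,0]}}

```text
t: 8.0
tool_pos: [0.3781, 0.3009, 0.0932]
orientation: [3.138, -0.003, 2.024]
force: [-0.2, -0.2, -2.0]
opening: 0.344
```

Run:
```python
from rig import manip
from h import *
p=manip.capture("wrist")
cv2.imwrite("pics/w7.png",p["color"][:,:,::-1])
cv2.imwrite("pics/w7z.png",cv2.resize(p["color"][190:330,200:350,::-1],None,fx=4,fy=4,interpolation=cv2.INTER_CUBIC))
s=manip.get_state();print(s["opening"],s["force"],s["tool_pos"])
```

```text
0.34592229891620374 [-0.96476343  0.50571387 -1.94416597] [0.37736641 0.30039547 0.09183867]
```

View pics/w7.png

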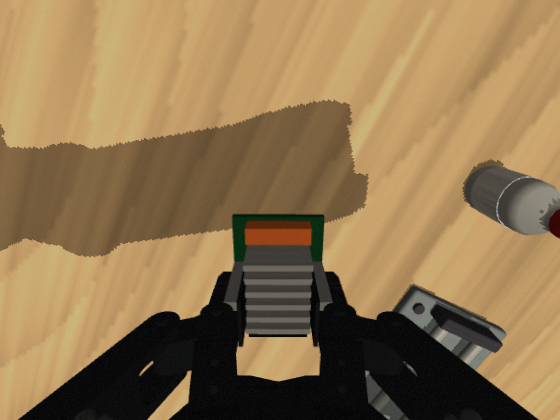

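View pics/w7z.png

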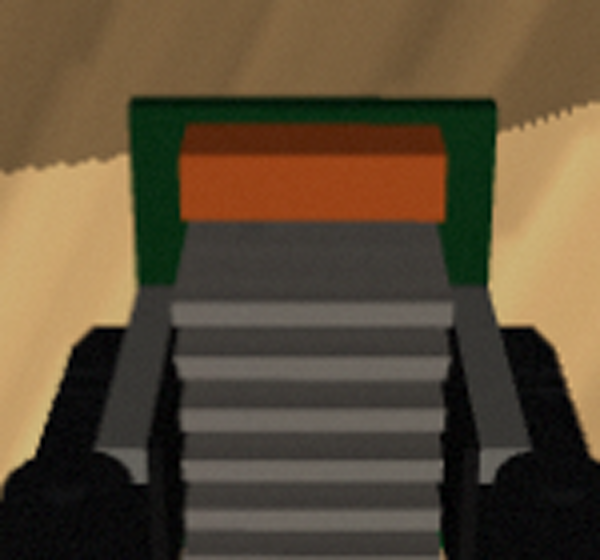

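The board is held (opening 0.344, about −2 N) and sits level and square between the jaws. Next step is to work out its offset in the tool frame and plan the carry around the lens.

Run:
```python
from rig import manip
from h import *
p=manip.capture("wrist");s=manip.get_state();p0,R0=cur(s)
z=p0[2]+.0198+.004
a=at(p,(np.array([131,99])+.5)/4-.5+[200,190],z); b=at(p,(np.array([496,100])+.5)/4-.5+[200,190],z)
A=R0.T@(a-p0);B=R0.T@(b-p0);print(A.round(4),B.round(4),np.linalg.norm(a-b))
print("centre in tool",((A+B)/2-[.032,0,0]).round(4),"ang of x vs tool y",np.degrees(np.arctan2(-(B-A)[0],(B-A)[1])))
print(p0,s["orientation"])
print(row(p0,R0,[.455,.04,.15],Rdown(-1.6)).round(2),row(p0,R0,[.5765,-.065,.17],Rdown(-1.6)).round(2))
```

```text
[ 0.0332 -0.0198 -0.0237] [ 0.0331  0.0237 -0.0237] 0.04350719651712997
centre in tool [ 0.0012  0.002  -0.0237] ang of x vs tool y 0.1956173452150146
[0.37680845 0.29987218 0.09093136] [ 3.14158648e+00 -1.93946167e-03  2.02449408e+00]
[-0.03 -0.11 27.59 -8.92 -1.45 -1.99] [ -0.03  -0.11  27.59 -13.84   0.65  -2.66]
```

Emit:
{"method": "arm_command", "body": {"steps": [0,0,2,-0.7,-0.1,-0.6,0,0,0,6,-1.7,-0.3,-1.2,0,0,0,11,-2.8,-0.5,-1.8,0,0,0,16,-4,-0.7,-2,0,0,0,21,-5.3,-0.9,-2,0,0,0,25,-6.6,-1.1,-2,0,0,0,27.6,-7.8,-1.3,-2,0,0,0,27.6,-8.9,-1.4,-2,0]}}

```text
t: 8.77
tool_pos: [0.4553, 0.0387, 0.1495]
orientation: [-3.138, -0.0, 1.539]
force: [0.2, -0.1, -1.0]
opening: 0.344
```

Run:
```python
from rig import manip
from h import *
s=manip.get_state();p0,R0=cur(s)
print(s["t"],p0,s["orientation"],s["opening"])
print(row(p0,R0,[.5765,-.065,.17],Rdown(-1.6)).round(2))
```

```text
8.7667 [0.45527155 0.0387417  0.149464  ] [-3.13841830e+00 -4.12928019e-04  1.53904099e+00] 0.3444999518358186
[-0.18 -0.02 -0.22 -3.33  4.15 -0.7 ]
```

Emit:
{"method": "arm_command", "body": {"steps": [0,0,0,-0.5,0.7,-0.1,0,0,0,0,-1.2,1.5,-0.3,0,0,0,0,-2,2.5,-0.5,0,0,0,0,-2.7,3.4,-0.7,0,0,0,0,-3.3,4.1,-0.7,0,0,0,0,-3.3,4.1,-0.7,0,0,0,0,-3.3,4.1,-0.7,0,0,0,0,-3.3,4.1,-0.7,0]}}

```text
t: 9.43
tool_pos: [0.5752, -0.0607, 0.1696]
orientation: [-3.137, -0.001, 1.542]
force: [-0.2, 0.1, -1.7]
opening: 0.344
```

Run:
```python
from rig import manip
from h import *
import pickle
p=manip.capture("wrist");s=manip.get_state();p0,R0=cur(s);pickle.dump((p,s),open("w8.pkl","wb"))
cv2.imwrite("pics/w8.png",p["color"][:,:,::-1])
print(s["t"],p0,s["orientation"],s["opening"],s["force"])
print([proj(p,[[.5765,.0152,.04]])])
```

```text
9.4833 [ 0.57511982 -0.0601266   0.16993599] [-3.13770171e+00 -1.79833554e-03  1.54335005e+00] 0.34470983086826296 [ 0.73919175  0.84802213 -0.32794809]
[array([[276.38296839, 112.04138679]])]
```

View pics/w8.png

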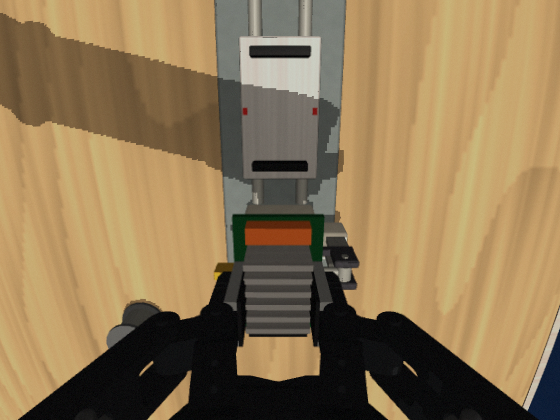

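This is a clear view of the carriage: corners near (240,38), (320,38), (316,179) and (243,178), red centre marks at (245,111) and (315,111), and the stops at rows 51 and 166. The board is still square in the jaws.

Run:
```python
from h import *
import pickle
p,s=pickle.load(open("w8.pkl","rb"))
cv2.imwrite("pics/w8z.png",cv2.resize(p["color"][25:195,210:350,::-1],None,fx=3.5,fy=3.5,interpolation=cv2.INTER_CUBIC))
```

```text
(no output)
```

View pics/w8z.png

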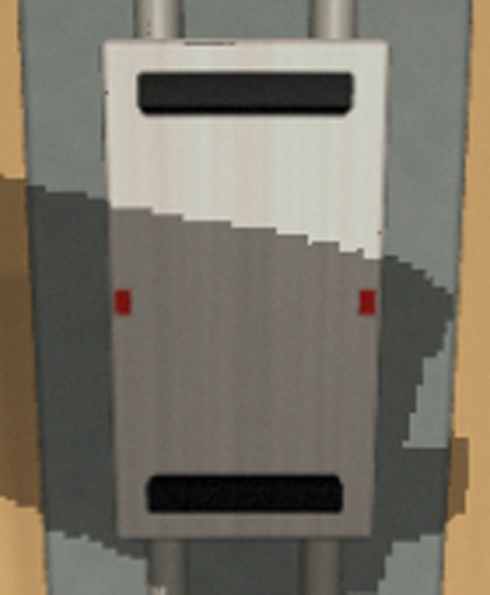

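Run:
```python
from h import *
import pickle
p,s=pickle.load(open("w8.pkl","rb"));p0,R0=cur(s)
f=lambda q:at(p,(np.array(q)+.5)/3.5-.5+[210,25],.04)
c=np.array([f(q) for q in ((104,42),(388,42),(372,537),(118,536))]); m=np.array([f((122,302)),f((367,302))])
print(c.round(4).tolist(),np.linalg.norm(np.roll(c,-1,0)-c,axis=1).round(4)); print(c.mean(0).round(4),m.mean(0).round(4))
x=c[1]-c[0]+c[2]-c[3]; y=c[0]-c[3]+c[1]-c[2]; print("x ang",np.degrees(np.arctan2(x[1],x[0])),"y ang-90",np.degrees(np.arctan2(y[1],y[0]))-90,"marks", np.degrees(np.arctan2(*(m[1]-m[0])[1::-1])))
# board in hand again
z=p0[2]+.0238
cv2.imwrite("pics/w8b.png",cv2.resize(p["color"][200:345,215:340,::-1],None,fx=4,fy=4,interpolation=cv2.INTER_CUBIC))
ang=-1.6+0
ctr=np.array([c.mean(0)[0],c.mean(0)[1]])
Rt=Rdown(-1.8); off=Rt@[.0012,.002,0]
print("tcp target",ctr-off[:2])
print(row(p0,R0,[ctr[0]-off[0],ctr[1]-off[1],.05],Rt).round(2))
print("tool yaw->y angle",np.degrees(np.arctan2(R0[1,1],R0[0,1])), R0[:,2])
```

```text
[[0.5472, 0.0781, 0.04], [0.6154, 0.0761, 0.04], [0.6121, -0.046, 0.04], [0.5435, -0.0439, 0.04]] [0.0683 0.1222 0.0687 0.122 ]
[0.5795 0.0161 0.04  ] [0.5793 0.0162 0.04  ]
x ang -1.7175360783786804 y ang-90 -1.6464667184237243 marks -1.606252385473323
tcp target [0.57750543 0.01495052]
[-0.22 -0.1   0.23  2.5   0.03  4.  ]
tool yaw->y angle -1.5721548014426387 [-0.00384012  0.00190442 -0.99999081]
```

View pics/w8b.png

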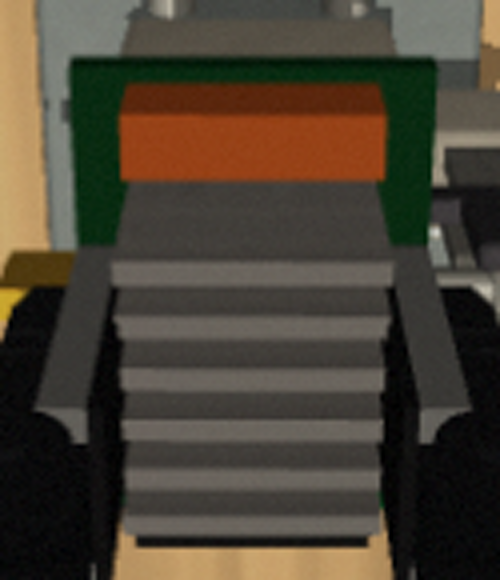

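Emit:
{"method": "arm_command", "body": {"steps": [0,0,0,0.6,0,0.3,0,0,0,0,1.5,0,0.8,0,0,0,0.2,2.2,0,1.5,0,0,0,0.2,2.5,0,2.4,0,0,0,0.2,2.5,0,3.3,0,0,0,0.2,2.5,0,3.8,0,0,0,0.2,2.5,0,4,0,0,0,0.2,2.5,0,4,0]}}

```text
t: 10.15
tool_pos: [0.5766, 0.015, 0.05]
orientation: [-3.137, -0.001, 1.54]
force: [-0.7, 0.2, -1.0]
opening: 0.338
```

Run:
```python
from rig import manip
from h import *
import pickle
p=manip.capture("wrist");s=manip.get_state();p0,R0=cur(s);pickle.dump((p,s),open("w9.pkl","wb"))
cv2.imwrite("pics/w9.png",p["color"][:,:,::-1])
print(s["t"],p0,s["orientation"],s["opening"],s["force"])
print(row(p0,R0,[.5775,.015,.0205],Rdown(-1.65)).round(2))
q=manip.capture("scene");cv2.imwrite("pics/s9.png",cv2.resize(q["color"][180:290,200:430,::-1],None,fx=3.4,fy=3.4,interpolation=cv2.INTER_CUBIC))
```

```text
10.2 [0.57785612 0.0145789  0.05133775] [-3.13963172e+00 -1.51181381e-03  1.53973348e+00] 0.34327825696743525 [-0.19682031 -0.58347452 -1.26713474]
[-0.11 -0.09 -0.13  0.01 -0.01  1.03]
```

View pics/w9.png

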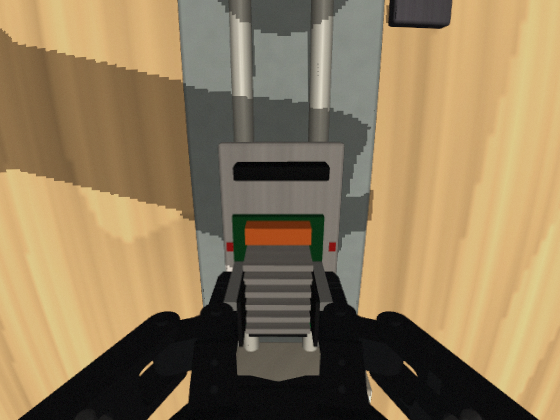

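View pics/s9.png

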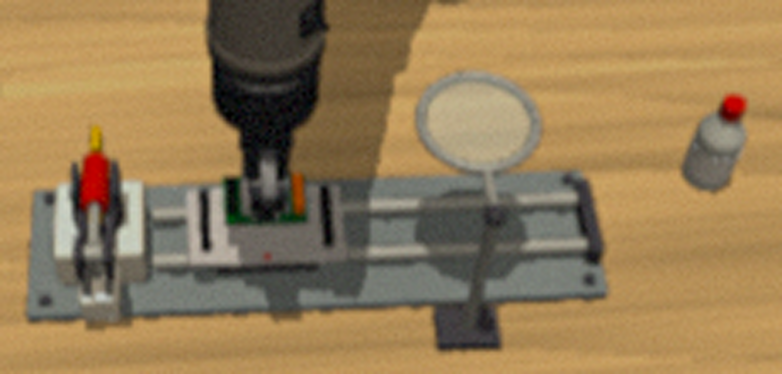

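The board hovers between the stops, with the red marks at (230,247) and (332,247) and the far stop at row 171. I'll check this at closer range.

Run:
```python
from h import *
import pickle
p,s=pickle.load(open("w9.pkl","rb"))
cv2.imwrite("pics/w9z.png",cv2.resize(p["color"][135:275,205:355,::-1],None,fx=4,fy=4,interpolation=cv2.INTER_CUBIC))
```

```text
(no output)
```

View pics/w9z.png

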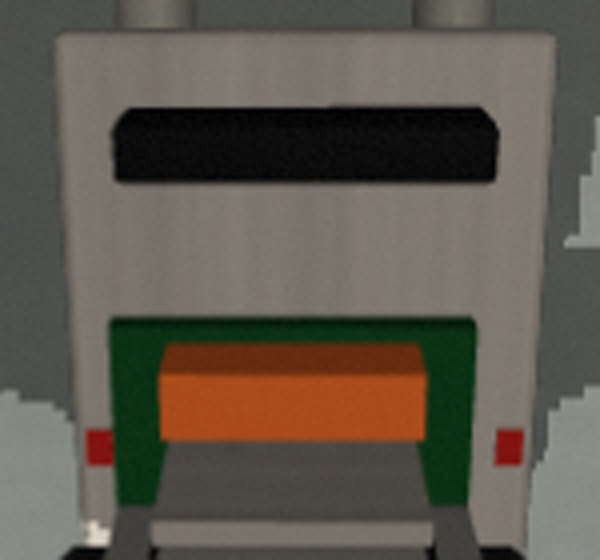

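Run:
```python
from h import *
import pickle
p,s=pickle.load(open("w9.pkl","rb"));p0,R0=cur(s)
f=lambda q,z:R0.T@(at(p,(np.array(q)+.5)/4-.5+[205,135],z)-p0)*1e3
for n,q in (("TL",(57,35)),("TR",(555,35)),("mL",(100,447)),("mR",(509,447)),("stopL",(114,181)),("stopR",(496,181))): print(n,f(q,.04).round(1))
for n,q in (("bL",(109,320)),("bR",(476,320))): print(n,f(q,p0[2]+.0238).round(1))
```

```text
TL [ 63.3 -32.4  11.5]
TR [63.4 35.6 11.4]
mL [  1.4 -29.5  11.4]
mR [ 1.6 32.7 11.3]
stopL [ 42.8 -25.5  11.5]
stopR [42.9 28.5 11.3]
bL [ 34.6 -21.7 -23.7]
bR [ 34.7  21.4 -23.8]
```

Relative to the carriage in the same picture, the board is about 1.7 mm to −x and 1.2 mm to +y. I'll correct that and lower to just above contact.

Emit:
{"method": "arm_command", "body": {"steps": [0,0,0,-0.04,0.055,0.1,0,0,0,0,-0.04,0.055,0.3,0,0,0,0,-0.04,0.055,0.5,0,0,0,0,-0.04,0.055,0.7,0,0,0,0,-0.04,0.055,0.8,0,0,0,0,-0.04,0.055,0.85,0,0,0,0,-0.04,0.055,0.85,0,0,0,0,-0.04,0.055,0.85,0]}}

```text
t: 10.92
tool_pos: [0.5801, 0.0128, 0.0259]
orientation: [-3.141, -0.001, 1.539]
force: [0.6, -0.3, -1.4]
opening: 0.346
```

Run:
```python
from rig import manip
from h import *
import pickle
p=manip.capture("wrist");s=manip.get_state();p0,R0=cur(s);pickle.dump((p,s),open("w10.pkl","wb"))
cv2.imwrite("pics/w10.png",cv2.resize(p["color"][135:275,205:355,::-1],None,fx=4,fy=4,interpolation=cv2.INTER_CUBIC))
print(s["t"],p0,s["orientation"],s["opening"],s["force"])
```

```text
10.9667 [0.58028526 0.01288224 0.02608437] [-3.14096201e+00 -1.55019319e-03  1.53904513e+00] 0.335167663757669 [ 0.13083854  0.21411558 -1.43827716]
```

View pics/w10.png

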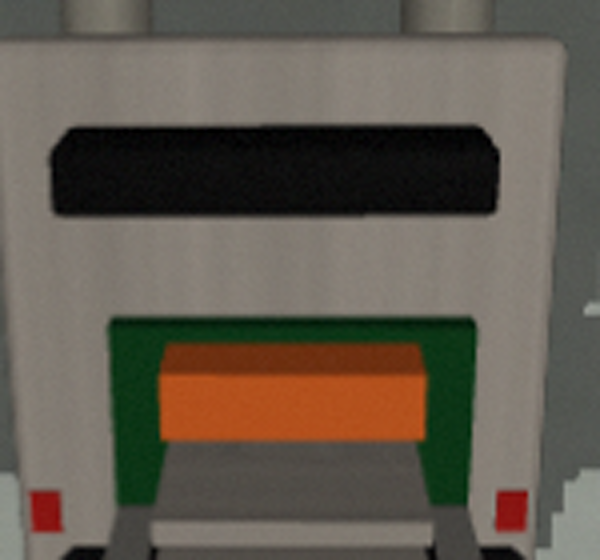

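Run:
```python
from h import *
import pickle
p,s=pickle.load(open("w10.pkl","rb"));p0,R0=cur(s)
f=lambda q,z:R0.T@(at(p,(np.array(q)+.5)/4-.5+[205,135],z)-p0)*1e3
for n,q,z in (("TR",(567,40),.04),("mL",(46,511),.04),("mR",(511,511),.04),("stopL",(52,213),.054),("stopR",(498,213),.054)): print(n,f(q,z).round(1))
for n,q in (("bL",(109,320)),("bR",(476,320))): print(n,f(q,p0[2]+.0238).round(1))
from rig import manip
for i in range(3):
    manip.capture("top"); s=manip.get_state(); print(s["tool_pos"],s["orientation"])
```

```text
TR [ 65.4  33.4 -13.8]
mL [  3.1 -32.1 -13.9]
mR [  3.1  30.2 -13.9]
stopL [ 48.  -25.9 -27.8]
stopR [ 48.   23.9 -27.9]
bL [ 33.8 -20.8 -23.7]
bR [ 33.8  22.6 -23.8]
[0.58033169 0.0128504  0.02615783] [-3.14111710e+00 -1.57507746e-03  1.53898233e+00]
[0.58033978 0.01288763 0.02621398] [-3.14118453e+00 -1.59721994e-03  1.53908431e+00]
[0.580332   0.01289296 0.02619178] [-3.14117410e+00 -1.60058496e-03  1.53904495e+00]
```

Settled now. The board is 1.9 mm to +x and about 1.4 mm to −y of centre, and square. I'll correct that before contact.

Emit:
{"method": "arm_command", "body": {"steps": [0,0,0,0.045,-0.06,0,0,0,0,0,0.045,-0.06,0,0,0,0,0,0.045,-0.06,0.03,0,0,0,0,0.045,-0.06,0.06,0,0,0,0,0.045,-0.06,0.1,0,0,0,0,0.045,-0.06,0.1,0,0,0,0,0.045,-0.06,0.1,0,0,0,0,0.045,-0.06,0.1,0]}}

```text
t: 11.78
tool_pos: [0.5784, 0.0143, 0.0229]
orientation: [-3.141, -0.001, 1.539]
force: [-1.2, 0.1, -1.9]
opening: 0.343
```

Run:
```python
from rig import manip
from h import *
import pickle
p=manip.capture("wrist");s=manip.get_state();p0,R0=cur(s);pickle.dump((p,s),open("w11.pkl","wb"))
cv2.imwrite("pics/w11.png",cv2.resize(p["color"][135:275,205:355,::-1],None,fx=4,fy=4,interpolation=cv2.INTER_CUBIC))
print(s["t"],p0,s["orientation"],s["opening"],s["force"])
```

```text
11.8333 [0.57839563 0.01426717 0.02297462] [-3.14076065e+00 -1.52025117e-03  1.53898579e+00] 0.342539470896341 [-0.00487035  0.12122856 -0.84802675]
```

View pics/w11.png

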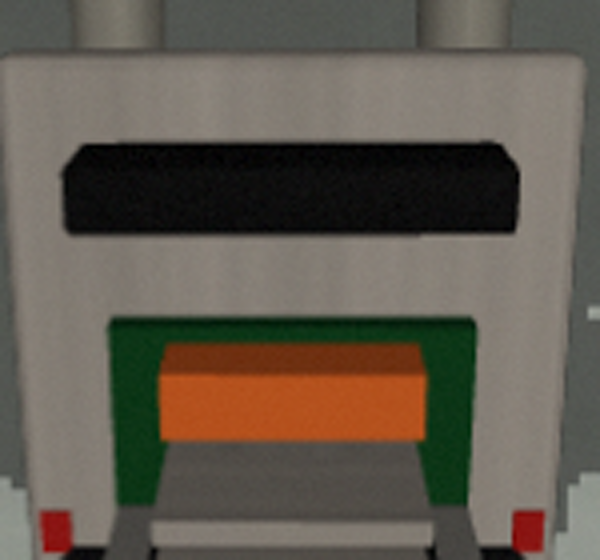

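Run:
```python
from h import *
import pickle
p,s=pickle.load(open("w11.pkl","rb"));p0,R0=cur(s)
f=lambda q,z:R0.T@(at(p,(np.array(q)+.5)/4-.5+[205,135],z)-p0)*1e3
for n,q,z in (("TL",(2,57),.04),("TR",(584,58),.04),("mL",(56,531),.04),("mR",(528,531),.04),("stopL",(66,234),.054),("stopR",(518,234),.054)): print(n,f(q,z).round(1))
for n,q in (("bL",(109,319)),("bR",(476,319))): print(n,f(q,p0[2]+.0238).round(1))
```

```text
TL [ 63.8 -32.8 -16.9]
TR [ 63.7  35.  -17. ]
mL [  1.8 -30.2 -17. ]
mR [  1.8  32.1 -17. ]
stopL [ 46.4 -23.8 -30.9]
stopR [ 46.4  25.8 -31. ]
bL [ 33.9 -20.7 -23.7]
bR [ 33.9  22.8 -23.8]
```

Centred to within about 0.3 mm both ways. Lowering the last ~3 mm slowly.

Emit:
{"method": "arm_command", "body": {"steps": [0,0,0,0,0,0.02,0,0,0,0,0,0,0.04,0,0,0,0,0,0,0.055,0,0,0,0,0,0,0.07,0,0,0,0,0,0,0.08,0,0,0,0,0,0,0.085,0,0,0,0,0,0,0.085,0,0,0,0,0,0,0.085,0]}}

```text
t: 12.5
tool_pos: [0.5784, 0.0143, 0.0206]
orientation: [-3.141, -0.002, 1.539]
force: [-2.2, -0.1, 2.2]
opening: 0.339
```

Contact: force went from about −1 N to +2 N. Opening.

Emit:
{"method": "arm_command", "body": {"steps": [0,0,0,0,0,0,0.4,0,0,0,0,0,0,0.5,0,0,0,0,0,0,0.6,0,0,0,0,0,0,0.65,0,0,0,0,0,0,0.65,0,0,0,0,0,-0.3,0.65,0,0,0,0,0,-0.9,0.65,0,0,0,0,0,-1.5,0.65]}}

```text
t: 13.17
tool_pos: [0.5779, 0.014, 0.066]
orientation: [-3.139, -0.001, 1.539]
force: [-0.1, 0.0, 0.1]
opening: 0.652
```

Run:
```python
from rig import manip
from h import *
import pickle
p=manip.capture("wrist");s=manip.get_state();p0,R0=cur(s);pickle.dump((p,s),open("w12.pkl","wb"))
cv2.imwrite("pics/w12.png",p["color"][:,:,::-1])
print(s["t"],p0,s["orientation"],s["opening"],s["force"])
```

```text
13.2167 [0.58047522 0.01394961 0.06967025] [ 3.13816353e+00 -2.27950695e-03  1.53837161e+00] 0.64741872725092 [ 1.37325982 -1.17196171  1.77020991]
```

View pics/w12.png

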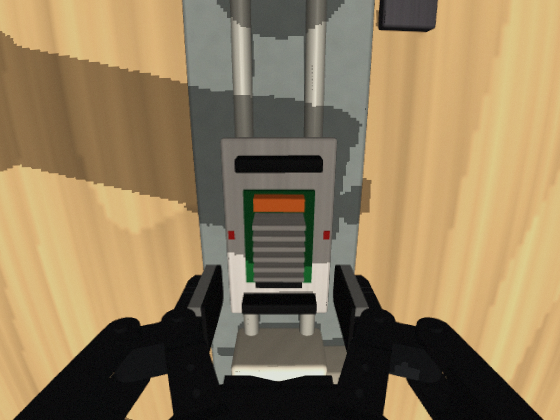

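The board is down, square, and between the stops (stops at rows 163 and 303, board rows 190–288, marks at row 235). I'll do an accurate check later. Next is the crank handle: jaw axis along slide y, hovering near the tab.

Run:
```python
from rig import manip
from h import *
s=manip.get_state();p0,R0=cur(s); print(s["q"].round(2),p0)
for a in (88.35,-91.65): print(row(p0,R0,[.565,-.113,.16],Rdown(a)).round(2))
```

```text
[-0.49  0.53  0.47  1.93 -0.34  0.76  0.14] [0.58047522 0.01394961 0.06967025]
[ 2.600e-01  5.000e-02 -9.021e+01 -4.240e+00 -3.700e-01 -3.020e+00]
[ 5.000e-02 -2.600e-01  8.979e+01 -4.240e+00 -3.700e-01 -3.020e+00]
```

Emit:
{"method": "arm_command", "body": {"steps": [0,0,0,0,-0.05,-1,0.65,0,0,0,-0.3,-0.05,-2,0.65,0,0,-7,-0.9,-0.1,-2.8,0.65,0,0,-14,-1.7,-0.1,-3.1,0.65,0,0,-21,-2.6,-0.2,-3.1,0.65,0,0,-28,-3.4,-0.3,-3.1,0.65,0,0,-35,-4,-0.4,-3.1,0.65,0,0,-42,-4.2,-0.4,-3.1,0.65]}}

```text
t: 13.88
tool_pos: [0.5614, -0.1157, 0.1592]
orientation: [-3.141, -0.0, 2.273]
force: [-0.4, -0.9, 0.1]
opening: 0.653
```

Emit:
{"method": "arm_command", "body": {"steps": [0,0,-7,0,0,0,0.5,0,0,-14,0,0,0,0.4,0,0,-21,0,0,0,0.3,0,0,-28,0,0,0,0.3,0,0,-35,0,0,0,0.3,0,0,-42,0,0,0,0.3,0,0,-48.2,0,0,0,0.3,0,0,-48.2,0,0,0,0.3]}}

```text
t: 14.55
tool_pos: [0.5625, -0.1118, 0.1588]
orientation: [3.14, -0.0, 3.117]
force: [0.4, 0.3, -0.2]
opening: 0.297
```

Run:
```python
from rig import manip
from h import *
import pickle
p=manip.capture("wrist");s=manip.get_state();p0,R0=cur(s);pickle.dump((p,s),open("w13.pkl","wb"))
cv2.imwrite("pics/w13.png",p["color"][:,:,::-1])
print(s["t"],p0,s["orientation"],s["opening"],s["q"].round(2))
print(proj(p,[[.5289,-.1125,.094],[.5728,-.1138,.094],p0]))
```

```text
14.6 [ 0.56247713 -0.1117647   0.15876281] [ 3.14000748e+00 -2.40732897e-04  3.11076847e+00] 0.29806873689503316 [-0.07  0.37  0.2   1.86 -0.09  0.92  1.71]
[[275.09229727 172.49461523]
 [274.9901798  228.02211303]
 [277.21823118 253.51642582]]
```

View pics/w13.png

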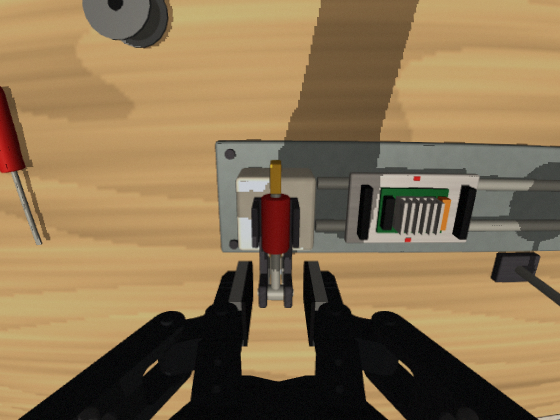

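The yellow tab is at about (276,178), the sleeve at (275,222), the hinge end near (275,298), and the board sits on the carriage at (412,212). The reel and screwdriver are undisturbed. Next I'll zoom to measure the tab and check the board.

Run:
```python
from h import *
import pickle
p,s=pickle.load(open("w13.pkl","rb"))
cv2.imwrite("pics/w13a.png",cv2.resize(p["color"][150:310,225:325,::-1],None,fx=3.7,fy=3.7,interpolation=cv2.INTER_CUBIC))
cv2.imwrite("pics/w13b.png",cv2.resize(p["color"][160:255,335:490,::-1],None,fx=5,fy=5,interpolation=cv2.INTER_CUBIC))
```

```text
(no output)
```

View pics/w13a.png

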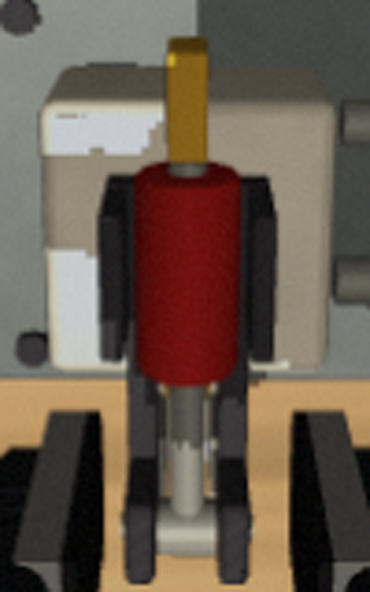

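View pics/w13b.png

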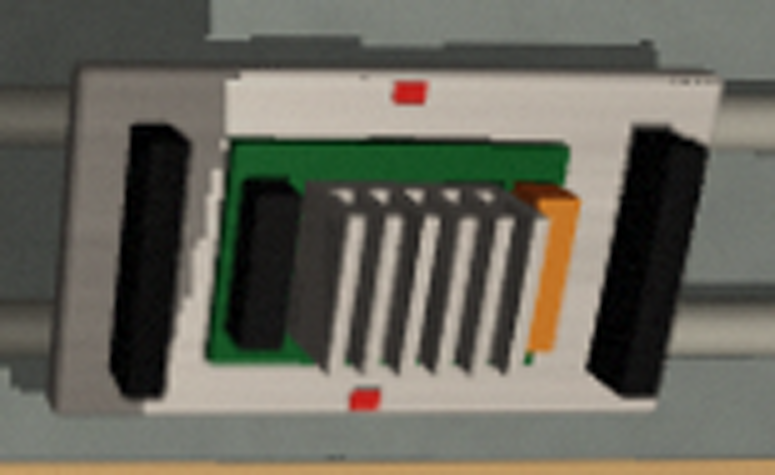

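Run:
```python
from h import *
import pickle
p,s=pickle.load(open("w13.pkl","rb"));p0,R0=cur(s)
f=lambda q,z:at(p,(np.array(q)+.5)/3.7-.5+[225,150],z)
g=lambda q,z:at(p,(np.array(q)+.5)/5-.5+[335,160],z)
a=f((188,50),.103);b=f((188,163),.103);print("tab top far/near",a.round(4),b.round(4),np.linalg.norm(a-b), "L/R",f((168,100),.103),f((208,100),.103))
print("sleeve L/R",f((135,280),.094).round(4),f((240,280),.094).round(4),"hinge",f((183,520),.1).round(4))
m=(g((410,93),.04)+g((365,399),.04))/2
c=np.mean([g(q,.04) for q in((77,65),(721,75),(655,410),(53,412))],0)
d=m-c; print("seat marks/corners",m.round(4),c.round(4))
B=[g(q,.044) for q in ((232,141),(569,146),(530,362),(207,362))]
print("board",np.round(B,4).tolist(),np.mean(B,0).round(4)); 
print(p0)
```

```text
tab top far/near [ 0.5203 -0.112   0.103 ] [ 0.5425 -0.1126  0.103 ] 0.022193292272007947 L/R [ 0.5298806 -0.1160464  0.103    ] [ 0.53007575 -0.10838821  0.103     ]
sleeve L/R [ 0.5703 -0.1245  0.094 ] [ 0.5708 -0.1025  0.094 ] hinge [ 0.6252 -0.116   0.1   ]
seat marks/corners [0.5795 0.0165 0.04  ] [0.5786 0.0156 0.04  ]
board [[0.556, -0.0167, 0.044], [0.5583, 0.0474, 0.044], [0.6017, 0.0461, 0.044], [0.5997, -0.0181, 0.044]] [0.5789 0.0147 0.044 ]
[ 0.56247713 -0.1117647   0.15876281]
```

Run:
```python
from h import *
import pickle
p,s=pickle.load(open("w12.pkl","rb"))
cv2.imwrite("pics/w12z.png",cv2.resize(p["color"][130:320,210:350,::-1],None,fx=3.15,fy=3.15,interpolation=cv2.INTER_CUBIC))
```

```text
(no output)
```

View pics/w12z.png

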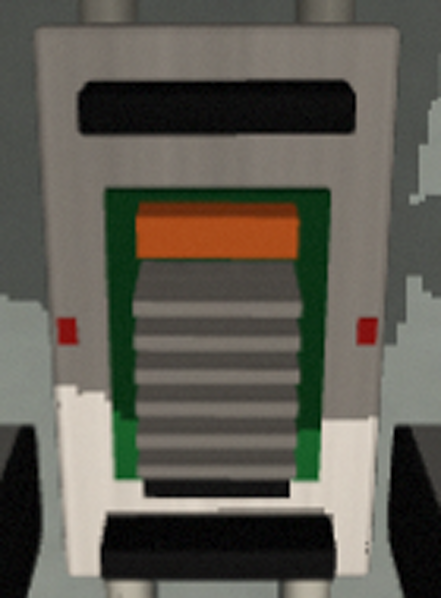

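Run:
```python
from h import *
import pickle
p,s=pickle.load(open("w12.pkl","rb"))
g=lambda q,z:at(p,(np.array(q)+.5)/3.15-.5+[210,130],z)
c=np.array([g(q,.04) for q in((37,27),(399,27),(370,577),(67,577))]);m=(g((67,331),.04)+g((367,331),.04))/2
B=np.array([g(q,.044) for q in ((106,188),(330,188),(319,479),(116,479))])
st=[g((217,134),.054),g((217,514),.054)]
print(c.mean(0).round(4),m.round(4),B.mean(0).round(4),np.mean(st,0).round(4),(st[0]-st[1]).round(4))
print(np.round(np.linalg.norm(np.roll(B,-1,0)-B,axis=1),4),np.round(np.linalg.norm(np.roll(c,-1,0)-c,axis=1),4))
for Q in (c,B): v=Q[0]-Q[3]+Q[1]-Q[2]; print(np.degrees(np.arctan2(-v[0],v[1])))
```

```text
[0.5797 0.0164 0.04  ] [0.5794 0.016  0.04  ] [0.5796 0.0154 0.044 ] [0.5796 0.0207 0.054 ] [0.0025 0.0795 0.    ]
[0.0433 0.0646 0.0436 0.0646] [0.0681 0.1234 0.0695 0.1235]
-1.7165934085168235
-1.8646765627997683
```

Placement check from this view: the board is within about 0.8 mm along y, 0 mm across, and 0.15° of square. The tab centre is at (0.531, −0.112). Moving above the tab.

Emit:
{"method": "arm_command", "body": {"steps": [0,0,0,0.5,0,0.2,0.3,0,0,0,1.1,-0.05,0.6,0.3,0,0,0,1.1,-0.05,1,0.3,0,0,0,1.1,-0.05,1.4,0.3,0,0,0,1.1,-0.05,1.6,0.3,0,0,0,1.1,-0.05,1.6,0.3,0,0,0,1.1,-0.05,1.6,0.3,0,0,0,1.1,-0.05,1.6,0.3]}}

```text
t: 15.27
tool_pos: [0.5301, -0.112, 0.1109]
orientation: [3.14, 0.0, 3.112]
force: [0.7, -0.3, 0.2]
opening: 0.305
```

Run:
```python
from rig import manip
from h import *
import pickle
p=manip.capture("wrist");s=manip.get_state();p0,R0=cur(s)
cv2.imwrite("pics/w14.png",p["color"][:,:,::-1])
q=manip.capture("scene");cv2.imwrite("pics/s14.png",cv2.resize(q["color"][180:280,180:300,::-1],None,fx=6,fy=6,interpolation=cv2.INTER_CUBIC))
print(s["t"],p0,s["orientation"],s["opening"])
print(row(p0,R0,[.5295,-.1122,.056],Rdown(88.3)).round(2))
```

```text
15.3167 [ 0.53013122 -0.11204075  0.11100746] [3.14017459e+00 4.67420967e-04 3.11259945e+00] 0.3011226331962195
[ 0.08  0.03  0.04  0.02 -0.01  1.83]
```

View pics/w14.png

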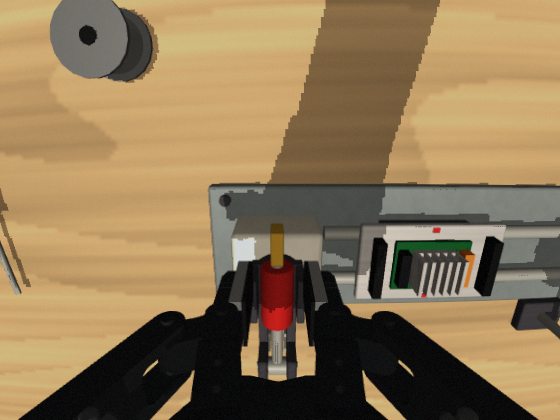

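View pics/s14.png

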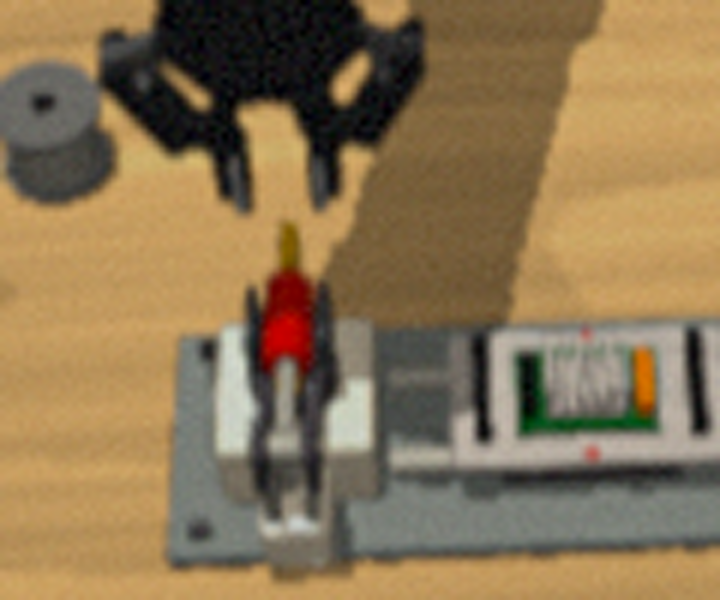

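Run:
```python
from rig import manip
from h import *
q=manip.capture("scene")
for uv in ((243,208),(320,208),(288,225)):
    o,d=ray(q,(np.array(uv)+.5)/6-.5+[180,180])
    for x in (.519,.53,.541): print(uv,x,(o+d*(x-o[0])/d[0]).round(4))
```

```text
(243, 208) 0.519 [ 0.519  -0.1322  0.1148]
(243, 208) 0.53 [ 0.53   -0.1307  0.1292]
(243, 208) 0.541 [ 0.541  -0.1291  0.1436]
(320, 208) 0.519 [ 0.519  -0.0989  0.1115]
(320, 208) 0.53 [ 0.53   -0.0979  0.126 ]
(320, 208) 0.541 [ 0.541  -0.0969  0.1405]
(288, 225) 0.519 [ 0.519  -0.1138  0.1005]
(288, 225) 0.53 [ 0.53   -0.1126  0.1152]
(288, 225) 0.541 [ 0.541  -0.1114  0.1298]
```

The scene view puts the tips about 31 mm above the reported TCP, with the tab exactly between the fingers. Descending to put the tips at ~85 mm, then closing on the tab.

Emit:
{"method": "arm_command", "body": {"steps": [0,0,0,0.03,0,0.4,0.3,0,0,0,0.03,0,0.9,0.3,0,0,0,0.03,0,1.4,0.3,0,0,0,0.03,0,1.83,0.3,0,0,0,0.03,0,1.83,0.3,0,0,0,0.03,0,1.83,0,0,0,0,0.03,0,1.83,0,0,0,0,0.03,0,1.83,0], "squeeze": 35}}

```text
t: 16.08
tool_pos: [0.5287, -0.1125, 0.0562]
orientation: [3.141, 0.0, 3.113]
force: [-1.6, -2.8, -0.6]
opening: 0.079
```

Emit:
{"method": "arm_command", "body": {"steps": [0,0,0,0,0,0,0,0,0,0,0,0,0,0,0,0,0,0,0,0,0,0,0,0,0,0,0,0,0,0,0,0,0,0,0,0,0,0,0,0,0,0,0,0,0,0,0,0,0,0,0,0,0,0,0,0]}}

```text
t: 16.75
tool_pos: [0.5287, -0.1123, 0.0557]
orientation: [3.14, -0.0, 3.113]
force: [-1.6, -4.7, 4.9]
opening: 0.083
```

Run:
```python
from rig import manip
from h import *
p=manip.capture("wrist");s=manip.get_state();p0,R0=cur(s)
cv2.imwrite("pics/w15.png",cv2.resize(p["color"][180:380,180:380,::-1],None,fx=3,fy=3))
print(s["t"],p0,s["orientation"],s["opening"],s["force"],s["q"].round(2))
```

```text
16.8 [ 0.52873419 -0.11239563  0.05568221] [ 3.14050941e+00 -1.61492644e-04  3.11280307e+00] 0.08577735407619819 [-1.57440361 -5.24856767  4.94545413] [-0.04  0.46  0.17  2.01 -0.13  0.68  1.75]
```

View pics/w15.png

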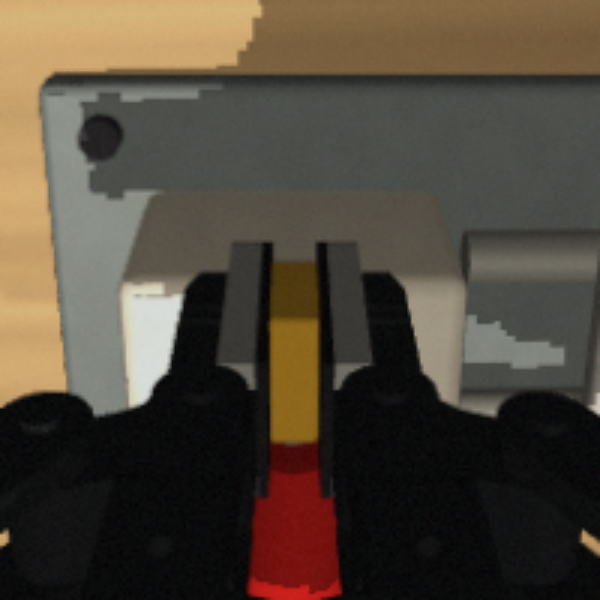

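The tab is pinched (opening 0.08, about 7–8 mm), with the pads on the yellow blade clear of the sleeve. Swinging along the 99 mm arc.

Emit:
{"method": "arm_command", "body": {"steps": [0,0,0,-0.01,0,-0.23,0,0,0,0,-0.03,0,-0.46,0,0,0,0,-0.07,0,-0.69,0,0,0,0,-0.13,0,-0.91,0,0,0,0,-0.2,0,-1.13,0,0,0,0,-0.28,0,-1.34,0,0,0,0,-0.39,0,-1.55,0,0,0,0,-0.5,0,-1.75,0]}}

```text
t: 17.47
tool_pos: [0.543, -0.1128, 0.1072]
orientation: [3.141, -0.002, 3.113]
force: [3.0, -5.4, -5.7]
opening: 0.084
```

Run:
```python
from rig import manip
from h import *
p=manip.capture("wrist");s=manip.get_state();p0,R0=cur(s)
cv2.imwrite("pics/w16.png",cv2.resize(p["color"][180:380,180:380,::-1],None,fx=3,fy=3))
q=manip.capture("scene");cv2.imwrite("pics/s16.png",cv2.resize(q["color"][160:260,180:300,::-1],None,fx=6,fy=6,interpolation=cv2.INTER_CUBIC))
print(s["t"],p0,s["orientation"],s["opening"],s["force"],s["q"].round(2))
```

```text
17.5167 [ 0.54378822 -0.11282144  0.10822014] [ 3.14078358e+00 -1.34972791e-03  3.11336146e+00] 0.08552205473391346 [-0.29482076 -4.95059766 -2.87165308] [-0.06  0.4   0.19  1.95 -0.11  0.8   1.73]
```

View pics/w16.png

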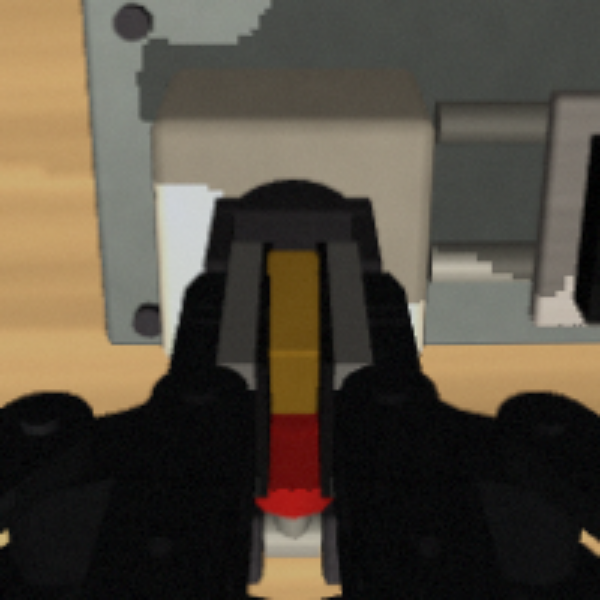

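View pics/s16.png

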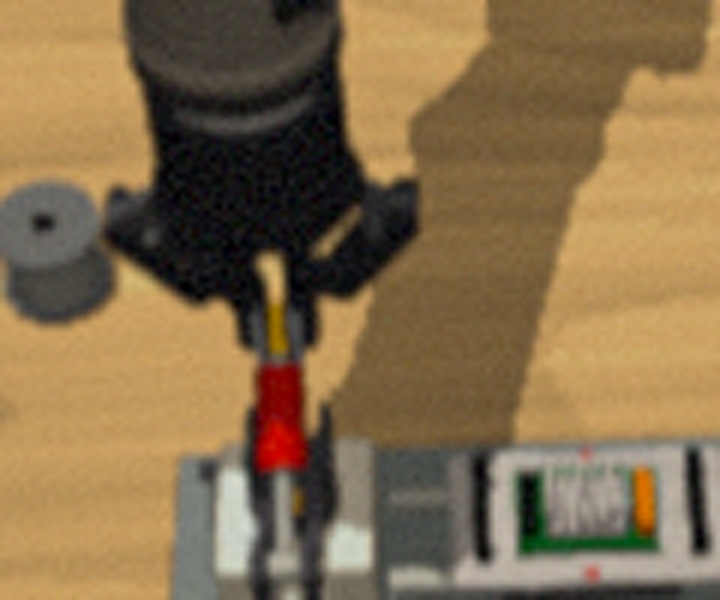

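The handle is lifting as planned, at about 32°, with the tab still pinched at zoomed (280,330). Continuing.

Emit:
{"method": "arm_command", "body": {"steps": [0,0,0,-0.13,0,-0.19,0,0,0,0,-0.27,0,-0.37,0,0,0,0,-0.43,0,-0.54,0,0,0,0,-0.59,0,-0.7,0,0,0,0,-0.77,0,-0.85,0,0,0,0,-0.95,0,-0.99,0,0,0,0,-1.15,0,-1.11,0,0,0,0,-1.35,0,-1.22,0]}}

```text
t: 18.23
tool_pos: [0.5787, -0.1139, 0.143]
orientation: [3.14, -0.013, 3.113]
force: [-13.2, -2.4, 9.7]
opening: 0.083
```

Run:
```python
from rig import manip
from h import *
p=manip.capture("wrist");s=manip.get_state();p0,R0=cur(s)
cv2.imwrite("pics/w17.png",cv2.resize(p["color"][180:380,180:380,::-1],None,fx=3,fy=3))
print(s["t"],p0,s["orientation"],s["opening"],s["force"],s["q"].round(2))
```

```text
18.2833 [ 0.58040712 -0.11392948  0.14386245] [ 3.14008212 -0.01018841  3.11308568] 0.08562577380981984 [-10.74390381  -3.2959701   10.50215011] [-0.07  0.42  0.2   1.83 -0.1   0.92  1.72]
```

View pics/w17.png

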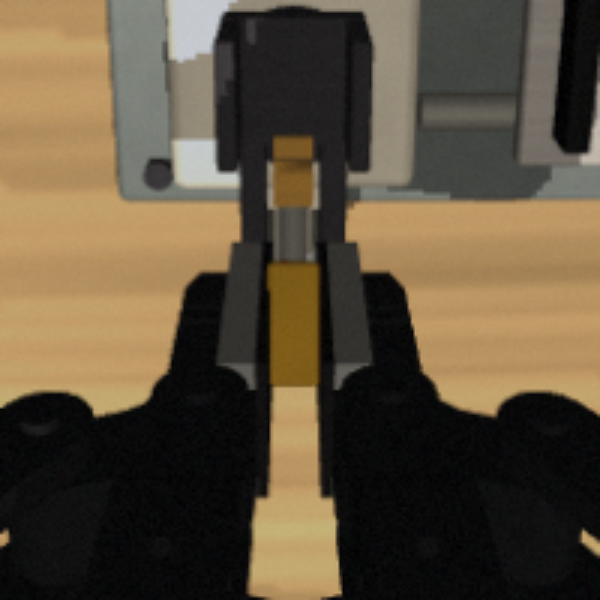

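At about 64°, with ~14 N radially outward, so my radius is slightly small. Continuing a bit farther out and slower.

Emit:
{"method": "arm_command", "body": {"steps": [0,0,0,-0.05,0,-0.1,0,0,0,0,-0.19,0,-0.15,0,0,0,0,-0.3,0,-0.19,0,0,0,0,-0.41,0,-0.23,0,0,0,0,-0.53,0,-0.26,0,0,0,0,-0.64,0,-0.29,0,0,0,0,-0.75,0,-0.32,0,0,0,0,-0.87,0,-0.34,0]}}

```text
t: 18.95
tool_pos: [0.6057, -0.1147, 0.1536]
orientation: [3.14, -0.01, 3.113]
force: [-9.1, -3.2, 7.6]
opening: 0.085
```

Emit:
{"method": "arm_command", "body": {"steps": [0,0,0,-0.11,0,-0.03,0,0,0,0,-0.23,0,-0.05,0,0,0,0,-0.34,0,-0.06,0,0,0,0,-0.46,0,-0.06,0,0,0,0,-0.58,0,-0.06,0,0,0,0,-0.68,0,-0.06,0,0,0,0,-0.7,0,-0.06,0,0,0,0,-0.7,0,-0.06,0]}}

```text
t: 19.62
tool_pos: [0.6299, -0.1154, 0.1561]
orientation: [3.141, -0.004, 3.113]
force: [-4.5, -3.7, 5.8]
opening: 0.084
```

Run:
```python
from rig import manip
from h import *
p=manip.capture("wrist");s=manip.get_state();p0,R0=cur(s)
cv2.imwrite("pics/w18.png",cv2.resize(p["color"][180:380,180:380,::-1],None,fx=3,fy=3))
q=manip.capture("scene");cv2.imwrite("pics/s18.png",cv2.resize(q["color"][170:290,180:320,::-1],None,fx=5,fy=5,interpolation=cv2.INTER_CUBIC))
print(s["t"],p0,s["orientation"],s["opening"],s["force"],s["q"].round(2))
```

```text
19.6667 [ 0.62993951 -0.11535821  0.15618182] [ 3.14058035 -0.0035754   3.11336804] 0.08504269760585362 [-3.17659328 -3.65078233  4.33670604] [-0.06  0.48  0.2   1.7  -0.11  0.98  1.72]
```

View pics/w18.png

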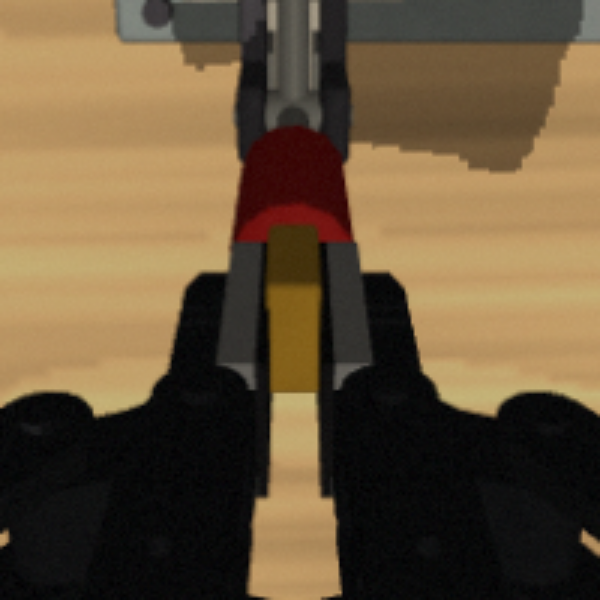

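View pics/s18.png

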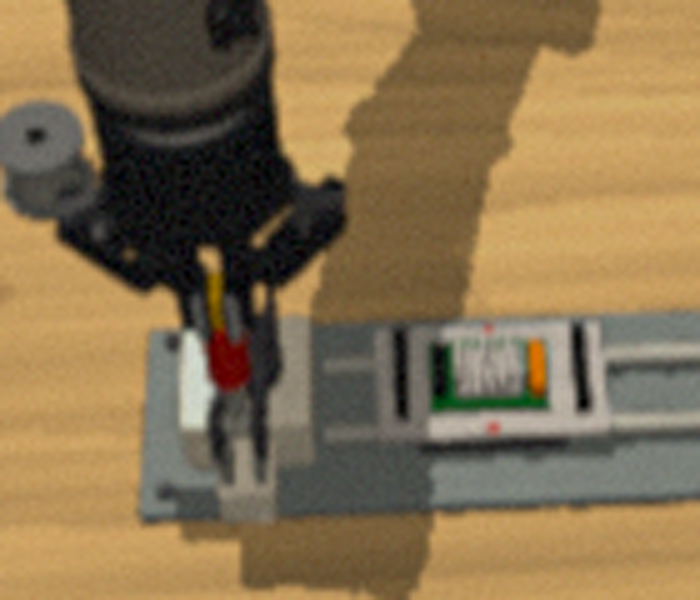

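The handle looks upright, and the x force fell from −9 to −3 N. I'll push 4 mm further to feel for the stop.

Emit:
{"method": "arm_command", "body": {"steps": [0,0,0,-0.05,0,0,0,0,0,0,-0.1,0,0,0,0,0,0,-0.14,0,0,0,0,0,0,-0.14,0,0,0,0,0,0,-0.14,0,0,0,0,0,0,-0.05,0,0,0,0,0,0,0,0,0,0,0,0,0,0,0,0,0]}}

```text
t: 20.38
tool_pos: [0.6317, -0.1154, 0.1562]
orientation: [3.141, 0.001, 3.113]
force: [2.0, -5.4, -2.6]
opening: 0.083
```

Emit:
{"method": "arm_command", "body": {"steps": [0,0,0,-0.14,0,0,0,0,0,0,-0.16,0,0,0,0,0,0,-0.16,0,0,0,0,0,0,-0.16,0,0,0,0,0,0,-0.16,0,0,0,0,0,0,-0.16,0,0,0,0,0,0,-0.16,0,0,0,0,0,0,-0.16,0,0,0]}}

```text
t: 21.05
tool_pos: [0.6349, -0.1154, 0.156]
orientation: [3.14, -0.003, 3.113]
force: [-2.7, -4.7, 0.7]
opening: 0.085
```

Emit:
{"method": "arm_command", "body": {"steps": [0,0,0,-0.05,0,0,0,0,0,0,-0.1,0,0,0,0,0,0,-0.15,0,0,0,0,0,0,-0.2,0,0,0,0,0,0,-0.2,0,0,0,0,0,0,-0.2,0,0,0,0,0,0,-0.2,0,0,0,0,0,0,-0.2,0,0,0]}}

```text
t: 21.72
tool_pos: [0.6359, -0.1155, 0.1558]
orientation: [3.139, -0.013, 3.113]
force: [-19.3, -2.9, 13.5]
opening: 0.085
```

Run:
```python
from rig import manip
from h import *
p=manip.capture("wrist");s=manip.get_state();p0,R0=cur(s)
cv2.imwrite("pics/w19.png",cv2.resize(p["color"][180:380,180:380,::-1],None,fx=3,fy=3))
print(s["t"],p0,s["orientation"],s["opening"],s["force"],s["q"].round(2))
```

```text
21.7667 [ 0.63593189 -0.11550634  0.15581313] [ 3.13934731 -0.01328555  3.11255477] 0.08821196913509168 [-18.48816912  -2.49679597  13.62214395] [-0.06  0.49  0.2   1.68 -0.11  1.    1.72]
```

View pics/w19.png

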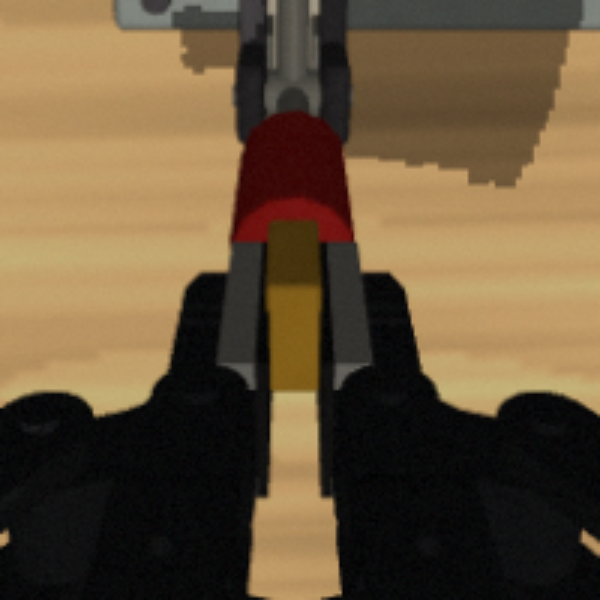

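Firm stop (−19 N at x 0.636). Backing off to test whether the latch holds.

Emit:
{"method": "arm_command", "body": {"steps": [0,0,0,0.1,0,0,0,0,0,0,0.2,0,0,0,0,0,0,0.3,0,0,0,0,0,0,0.35,0,0,0,0,0,0,0.35,0,0,0,0,0,0,0.35,0,0,0,0,0,0,0.35,0,0,0,0,0,0,0.35,0,0,0]}}

```text
t: 22.43
tool_pos: [0.6324, -0.1154, 0.1561]
orientation: [3.141, 0.001, 3.113]
force: [2.0, -4.6, -2.7]
opening: 0.084
```

Emit:
{"method": "arm_command", "body": {"steps": [0,0,0,0.05,0,0,0,0,0,0,0.1,0,0,0,0,0,0,0.15,0,0,0,0,0,0,0.15,0,0,0,0,0,0,0.15,0,0,0,0,0,0,0.15,0,0,0,0,0,0,0.15,0,0,0,0,0,0,0.15,0,0,0]}}

```text
t: 23.1
tool_pos: [0.6287, -0.1152, 0.1562]
orientation: [3.141, 0.003, 3.114]
force: [4.9, -5.4, -4.7]
opening: 0.082
```

Emit:
{"method": "arm_command", "body": {"steps": [0,0,0,0.05,0,0,0,0,0,0,0.1,0,0,0,0,0,0,0.15,0,0,0,0,0,0,0.15,0,0,0,0,0,0,0.15,0,0,0,0,0,0,0.15,0,0,0,0,0,0,0.15,0,0,0,0,0,0,0.15,0,0,0]}}

```text
t: 23.77
tool_pos: [0.6259, -0.1151, 0.1564]
orientation: [3.141, 0.006, 3.114]
force: [10.3, -6.5, -7.8]
opening: 0.083
```

Run:
```python
from rig import manip
from h import *
p=manip.capture("wrist");s=manip.get_state();p0,R0=cur(s)
cv2.imwrite("pics/w20.png",cv2.resize(p["color"][180:380,180:380,::-1],None,fx=3,fy=3))
print(s["t"],p0,s["orientation"],s["opening"],s["force"],s["q"].round(2))
```

```text
23.8167 [ 0.62590511 -0.11513732  0.15639228] [3.14141829 0.00606293 3.11381671] 0.08034630310085912 [ 9.94553875 -6.17248474 -8.39445047] [-0.06  0.46  0.2   1.72 -0.11  0.96  1.72]
```

View pics/w20.png

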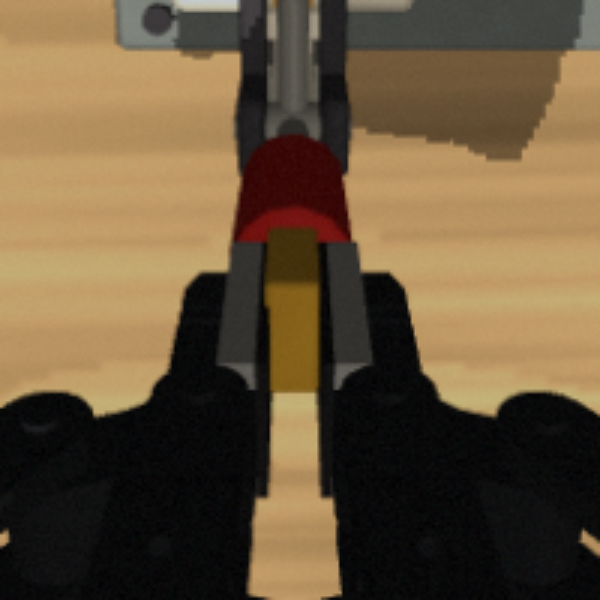

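Pulling back meets a growing 10 N, while an unlatched handle would yield at ~2 N, so it is latched. I'll return to the neutral point and release.

Emit:
{"method": "arm_command", "body": {"steps": [0,0,0,-0.1,0,0,0,0,0,0,-0.2,0,0,0,0,0,0,-0.3,0,0,0,0,0,0,-0.3,0,0,0,0,0,0,-0.3,0,0,0.2,0,0,0,-0.3,0,0,0.35,0,0,0,-0.3,0,0,0.4,0,0,0,-0.3,0,0,0.4]}}

```text
t: 24.48
tool_pos: [0.6317, -0.1135, 0.1563]
orientation: [3.139, -0.001, 3.115]
force: [0.7, -0.1, -0.9]
opening: 0.399
```

Run:
```python
from rig import manip
from h import *
p=manip.capture("wrist");s=manip.get_state();p0,R0=cur(s)
cv2.imwrite("pics/w21.png",cv2.resize(p["color"][180:380,180:380,::-1],None,fx=3,fy=3))
q=manip.capture("scene");cv2.imwrite("pics/s21.png",cv2.resize(q["color"][170:290,180:320,::-1],None,fx=5,fy=5,interpolation=cv2.INTER_CUBIC))
print(s["t"],p0,s["orientation"],s["opening"],s["force"],s["q"].round(2))
```

```text
24.5333 [ 0.63164462 -0.11386106  0.15633275] [ 3.13919938e+00 -6.53145459e-04  3.11443111e+00] 0.4019554984398762 [0.19851778 0.1709747  0.87898424] [-0.06  0.48  0.2   1.7  -0.11  0.98  1.72]
```

View pics/w21.png

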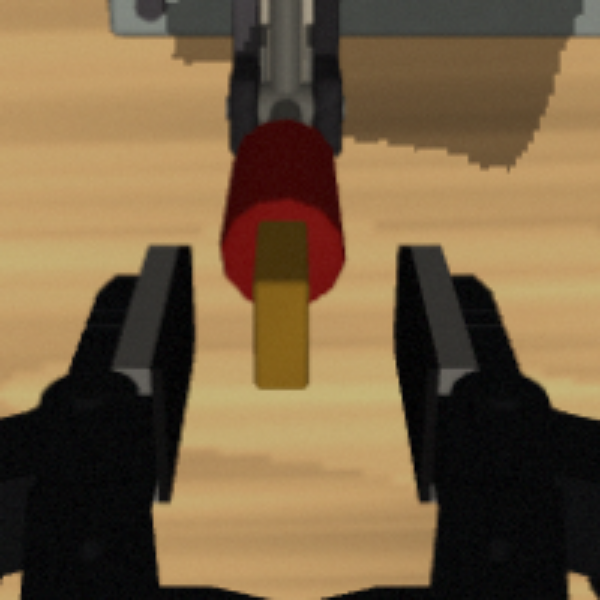

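View pics/s21.png

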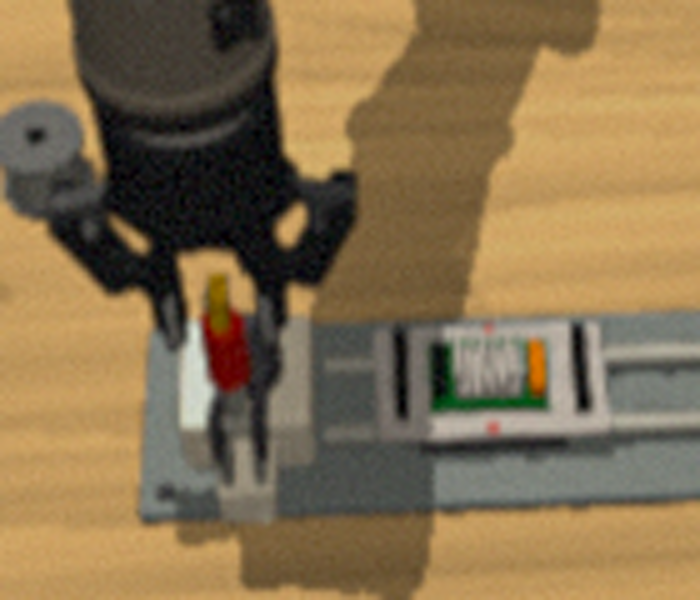

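The handle stands on its own: red sleeve below, tab at zoomed (281,320), about 2 mm left of the jaw centre. It is latched. Lowering over the sleeve, with tips at ~147 mm to keep the body clear of the tab, then gripping.

Emit:
{"method": "arm_command", "body": {"steps": [0,0,0,0,-0.06,0,0.5,0,0,0,0,-0.06,0,0.5,0,0,0,0,-0.06,0.3,0.5,0,0,0,0,-0.06,0.6,0.5,0,0,0,0,-0.06,0.9,0.5,0,0,0,0,-0.06,1.2,0.5,0,0,0,0,-0.06,1.2,0.5,0,0,0,0,-0.06,1.2,0.5]}}

```text
t: 25.25
tool_pos: [0.6306, -0.1165, 0.1192]
orientation: [3.14, -0.003, 3.113]
force: [-0.1, 0.0, -0.1]
opening: 0.502
```

Run:
```python
from rig import manip
from h import *
p=manip.capture("wrist");s=manip.get_state();p0,R0=cur(s)
cv2.imwrite("pics/w22.png",cv2.resize(p["color"][180:380,180:380,::-1],None,fx=3,fy=3))
q=manip.capture("scene");cv2.imwrite("pics/s22.png",cv2.resize(q["color"][170:290,180:320,::-1],None,fx=5,fy=5,interpolation=cv2.INTER_CUBIC))
print(s["t"],p0,s["orientation"],s["opening"],s["force"],s["q"].round(2))
```

```text
25.3 [ 0.63118066 -0.11663682  0.11994551] [ 3.14008476e+00 -1.58733039e-03  3.11335230e+00] 0.4972432807115518 [ 0.60859947 -0.19837595 -0.00856333] [-0.05  0.52  0.19  1.73 -0.12  0.91  1.73]
```

View pics/w22.png

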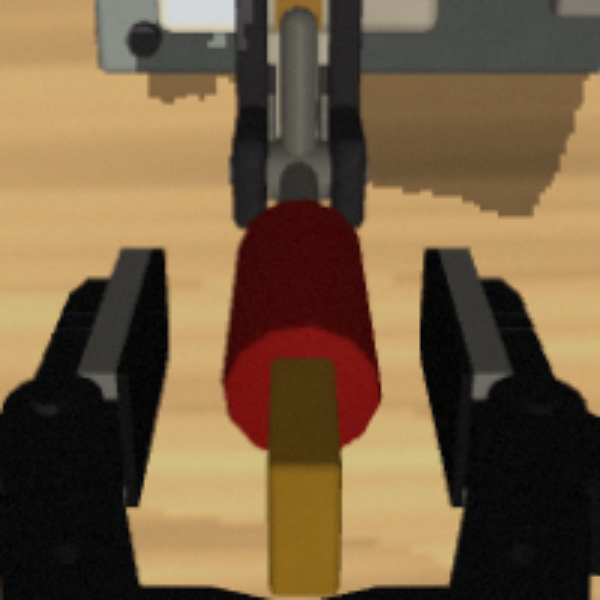

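View pics/s22.png

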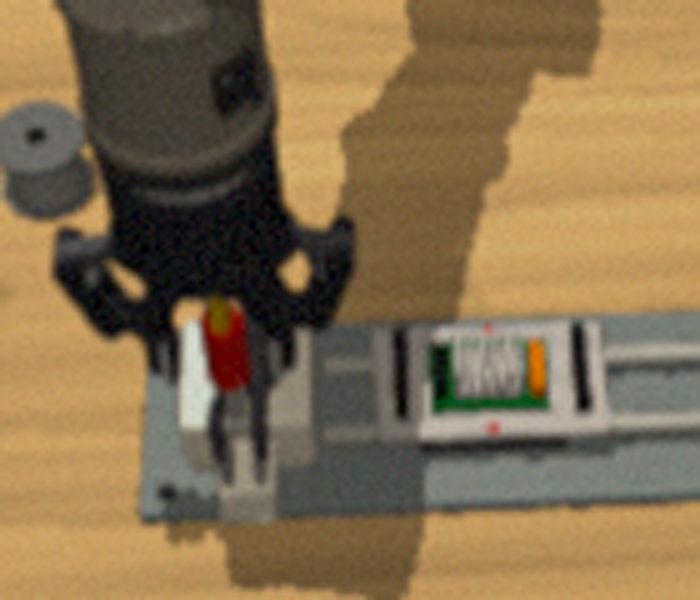

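The sleeve is centred between the jaws and nothing is touching. Closing on it.

Emit:
{"method": "arm_command", "body": {"steps": [0,0,0,0,0,0,0.2,0,0,0,0,0,0,0,0,0,0,0,0,0,0,0,0,0,0,0,0,0,0,0,0,0,0,0,0,0,0,0,0,0,0,0,0,0,0,0,0,0,0,0,0,0,0,0,0,0], "squeeze": 45}}

```text
t: 26.02
tool_pos: [0.6319, -0.1163, 0.1211]
orientation: [3.14, 0.0, 3.114]
force: [-0.6, 1.4, 6.0]
opening: 0.243
```

Run:
```python
from rig import manip
from h import *
p=manip.capture("wrist");s=manip.get_state();p0,R0=cur(s)
cv2.imwrite("pics/w23.png",cv2.resize(p["color"][180:380,180:380,::-1],None,fx=3,fy=3))
print(s["t"],p0,s["orientation"],s["opening"],s["force"],s["q"].round(2))
print(R0.T.round(3).tolist())
```

```text
26.0667 [ 0.63187921 -0.11630955  0.12112978] [3.13966317e+00 3.65041350e-04 3.11362988e+00] 0.2402007622868258 [-0.17790357  2.66813905  5.66271593] [-0.05  0.52  0.19  1.73 -0.12  0.91  1.73]
[[-1.0, 0.028, -0.0], [0.028, 1.0, 0.002], [0.0, 0.002, -1.0]]
```

View pics/w23.png

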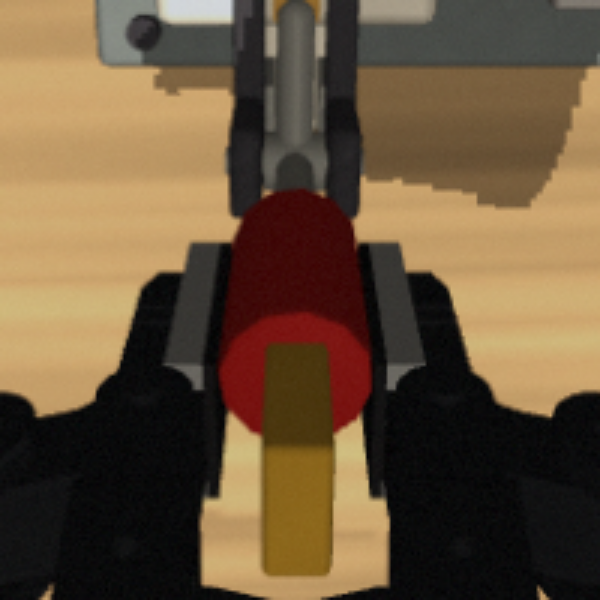

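The sleeve is gripped (opening 0.24, about 21 mm). Next a script for the circle offsets in tool units.

```bash
cat > circ.py <<'E'
import numpy as np,sys
def tab(f0,fs,r=55/30):
    out=[]
    for f in fs:
        a,b=np.radians(f0),np.radians(f)
        out+= [0,0,0,round(r*(np.cos(a)-np.cos(b)),2),round(-r*(np.sin(b)-np.sin(a)),2),0,0]
    return out
E
python3 - <<'E'
from circ import *
print(tab(0,[4,10,18,28,38,48,58,68]))
for k in range(4): f0=68+k*88; print(f0,tab(f0,[f0+11*i for i in range(1,9)]))
E
```

```text
[0, 0, 0, np.float64(0.0), np.float64(-0.13), 0, 0, 0, 0, 0, np.float64(0.03), np.float64(-0.32), 0, 0, 0, 0, 0, np.float64(0.09), np.float64(-0.57), 0, 0, 0, 0, 0, np.float64(0.21), np.float64(-0.86), 0, 0, 0, 0, 0, np.float64(0.39), np.float64(-1.13), 0, 0, 0, 0, 0, np.float64(0.61), np.float64(-1.36), 0, 0, 0, 0, 0, np.float64(0.86), np.float64(-1.55), 0, 0, 0, 0, 0, np.float64(1.15), np.float64(-1.7), 0, 0]
68 [0, 0, 0, np.float64(0.34), np.float64(-0.1), 0, 0, 0, 0, 0, np.float64(0.69), np.float64(-0.13), 0, 0, 0, 0, 0, np.float64(1.04), np.float64(-0.1), 0, 0, 0, 0, 0, np.float64(1.37), np.float64(-0.0), 0, 0, 0, 0, 0, np.float64(1.69), np.float64(0.16), 0, 0, 0, 0, 0, np.float64(1.96), np.float64(0.38), 0, 0, 0, 0, 0, np.float64(2.19), np.float64(0.65), 0, 0, 0, 0, 0, np.float64(2.36), np.float64(0.95), 0, 0]
156 [0, 0, 0, np.float64(0.11), np.float64(0.33), 0, 0, 0, 0, 0, np.float64(0.16), np.float64(0.68), 0, 0, 0, 0, 0, np.float64(0.14), np.float64(1.03), 0, 0, 0, 0, 0, np.float64(0.05), np.float64(1.37), 0, 0, 0, 0, 0, np.float64(-0.1), np.float64(1.69), 0, 0, 0, 0, 0, np.
[... 291 characters left out ...]
(0.17), 0, 0, 0, 0, 0, np.float64(-1.37), np.float64(0.1), 0, 0, 0, 0, 0, np.float64(-1.69), np.float64(-0.04), 0, 0, 0, 0, 0, np.float64(-1.98), np.float64(-0.24), 0, 0, 0, 0, 0, np.float64(-2.23), np.float64(-0.49), 0, 0, 0, 0, 0, np.float64(-2.42), np.float64(-0.79), 0, 0]
332 [0, 0, 0, np.float64(-0.13), np.float64(-0.32), 0, 0, 0, 0, 0, np.float64(-0.2), np.float64(-0.67), 0, 0, 0, 0, 0, np.float64(-0.21), np.float64(-1.02), 0, 0, 0, 0, 0, np.float64(-0.14), np.float64(-1.37), 0, 0, 0, 0, 0, np.float64(-0.01), np.float64(-1.69), 0, 0, 0, 0, 0, np.float64(0.17), np.float64(-1.99), 0, 0, 0, 0, 0, np.float64(0.42), np.float64(-2.24), 0, 0, 0, 0, 0, np.float64(0.7), np.float64(-2.45), 0, 0]
```

Emit:
{"method": "arm_command", "body": {"steps": [0,0,0,0,-0.13,0,0,0,0,0,0.03,-0.32,0,0,0,0,0,0.09,-0.57,0,0,0,0,0,0.21,-0.86,0,0,0,0,0,0.39,-1.13,0,0,0,0,0,0.61,-1.36,0,0,0,0,0,0.86,-1.55,0,0,0,0,0,1.15,-1.7,0,0]}}

```text
t: 26.73
tool_pos: [0.5979, -0.1656, 0.1211]
orientation: [3.139, 0.004, 3.115]
force: [5.5, 4.2, 1.9]
opening: 0.24
```

Run:
```python
from rig import manip
from h import *
p=manip.capture("wrist");s=manip.get_state();p0,R0=cur(s)
cv2.imwrite("pics/w24.png",p["color"][:,:,::-1])
print(s["t"],p0,s["orientation"],s["opening"],s["force"],s["q"].round(2))
```

```text
26.7833 [ 0.59528119 -0.16676372  0.12098772] [3.13919386e+00 1.06856547e-03 3.11279908e+00] 0.2395268152908024 [2.30849168 4.87703668 7.25665274] [ 0.02  0.48  0.2   1.79 -0.12  0.88  1.82]
```

View pics/w24.png

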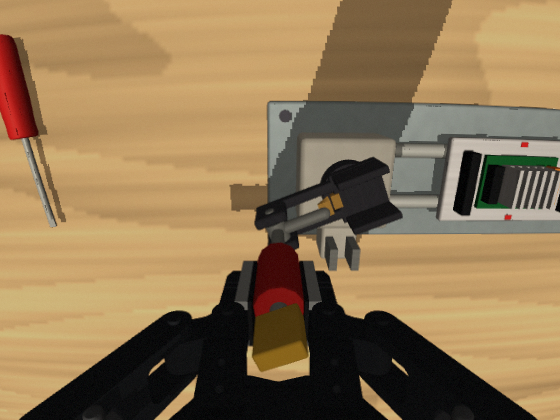

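The crank turned about 68°, the carriage is advancing, and forces are small. Continuing.

Emit:
{"method": "arm_command", "body": {"steps": [0,0,0,0.34,-0.1,0,0,0,0,0,0.69,-0.13,0,0,0,0,0,1.04,-0.1,0,0,0,0,0,1.37,0,0,0,0,0,0,1.69,0.16,0,0,0,0,0,1.96,0.38,0,0,0,0,0,2.19,0.65,0,0,0,0,0,2.36,0.95,0,0]}}

```text
t: 27.45
tool_pos: [0.5286, -0.1366, 0.1212]
orientation: [-3.142, 0.006, 3.113]
force: [11.2, -2.4, -4.7]
opening: 0.245
```

Emit:
{"method": "arm_command", "body": {"steps": [0,0,0,0.11,0.33,0,0,0,0,0,0.16,0.68,0,0,0,0,0,0.14,1.03,0,0,0,0,0,0.05,1.37,0,0,0,0,0,-0.1,1.69,0,0,0,0,0,-0.31,1.97,0,0,0,0,0,-0.57,2.21,0,0,0,0,0,-0.87,2.39,0,0]}}

```text
t: 28.12
tool_pos: [0.5517, -0.0664, 0.1209]
orientation: [3.141, -0.005, 3.112]
force: [-7.3, -2.4, 12.9]
opening: 0.245
```

Run:
```python
from rig import manip
from h import *
p=manip.capture("wrist");s=manip.get_state();p0,R0=cur(s)
cv2.imwrite("pics/w25.png",p["color"][:,:,::-1])
print(s["t"],p0,s["orientation"],s["opening"],s["force"],s["q"].round(2))
```

```text
28.1667 [ 0.55441695 -0.0648414   0.12103104] [ 3.14067549e+00 -1.82304611e-03  3.11378000e+00] 0.2468845285700468 [-2.12436036 -2.06437517  4.31512637] [-0.14  0.39  0.18  1.93 -0.09  0.83  1.63]
```

View pics/w25.png

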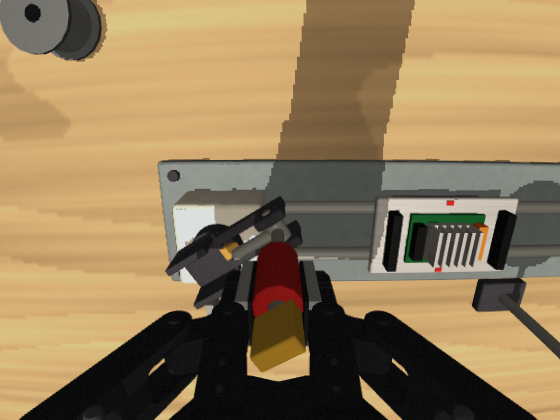

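Emit:
{"method": "arm_command", "body": {"steps": [0,0,0,-0.33,0.12,0,0,0,0,0,-0.68,0.18,0,0,0,0,0,-1.03,0.17,0,0,0,0,0,-1.37,0.1,0,0,0,0,0,-1.69,-0.04,0,0,0,0,0,-1.98,-0.24,0,0,0,0,0,-2.23,-0.49,0,0,0,0,0,-2.42,-0.79,0,0]}}

```text
t: 28.83
tool_pos: [0.6264, -0.0874, 0.121]
orientation: [3.136, -0.001, 3.116]
force: [-0.8, 6.9, 7.9]
opening: 0.246
```

Emit:
{"method": "arm_command", "body": {"steps": [0,0,0,-0.13,-0.32,0,0,0,0,0,-0.2,-0.67,0,0,0,0,0,-0.21,-1.02,0,0,0,0,0,-0.14,-1.37,0,0,0,0,0,-0.01,-1.69,0,0,0,0,0,0.17,-1.99,0,0,0,0,0,0.42,-2.24,0,0,0,0,0,0.7,-2.45,0,0]}}

```text
t: 29.5
tool_pos: [0.6049, -0.1624, 0.1211]
orientation: [3.139, 0.004, 3.115]
force: [4.4, 5.1, 2.8]
opening: 0.24
```

Run:
```python
from rig import manip
from h import *
from circ import *
p=manip.capture("wrist");s=manip.get_state();p0,R0=cur(s)
cv2.imwrite("pics/w26.png",p["color"][:,:,::-1])
print(s["t"],p0,s["orientation"],s["opening"],s["force"],s["q"].round(2))
for f0 in (420,508): print(f0,[float(x) for x in tab(f0,[f0+11*i for i in range(1,9)])])
```

```text
29.55 [ 0.60213289 -0.16413118  0.12100617] [3.13913258e+00 4.56371636e-04 3.11264574e+00] 0.24464718174530678 [1.73491929 5.85673652 7.62061642] [ 0.03  0.49  0.19  1.77 -0.12  0.89  1.81]
420 [0.0, 0.0, 0.0, 0.32, -0.15, 0.0, 0.0, 0.0, 0.0, 0.0, 0.66, -0.23, 0.0, 0.0, 0.0, 0.0, 0.0, 1.01, -0.24, 0.0, 0.0, 0.0, 0.0, 0.0, 1.36, -0.19, 0.0, 0.0, 0.0, 0.0, 0.0, 1.69, -0.07, 0.0, 0.0, 0.0, 0.0, 0.0, 1.99, 0.1, 0.0, 0.0, 0.0, 0.0, 0.0, 2.26, 0.34, 0.0, 0.0, 0.0, 0.0, 0.0, 2.47, 0.62, 0.0, 0.0]
508 [0.0, 0.0, 0.0, 0.16, 0.31, 0.0, 0.0, 0.0, 0.0, 0.0, 0.25, 0.65, 0.0, 0.0, 0.0, 0.0, 0.0, 0.28, 1.0, 0.0, 0.0, 0.0, 0.0, 0.0, 0.24, 1.35, 0.0, 0.0, 0.0, 0.0, 0.0, 0.13, 1.69, 0.0, 0.0, 0.0, 0.0, 0.0, -0.03, 2.0, 0.0, 0.0, 0.0, 0.0, 0.0, -0.26, 2.27, 0.0, 0.0, 0.0, 0.0, 0.0, -0.53, 2.49, 0.0, 0.0]
```

View pics/w26.png

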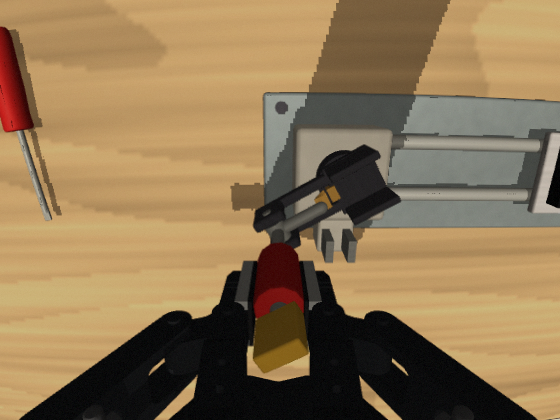

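Emit:
{"method": "arm_command", "body": {"steps": [0,0,0,0.32,-0.15,0,0,0,0,0,0.66,-0.23,0,0,0,0,0,1.01,-0.24,0,0,0,0,0,1.36,-0.19,0,0,0,0,0,1.69,-0.07,0,0,0,0,0,1.99,0.1,0,0,0,0,0,2.26,0.34,0,0,0,0,0,2.47,0.62,0,0]}}

```text
t: 30.22
tool_pos: [0.5321, -0.1432, 0.1212]
orientation: [3.141, 0.006, 3.114]
force: [11.4, -1.8, -4.9]
opening: 0.242
```

Emit:
{"method": "arm_command", "body": {"steps": [0,0,0,0.16,0.31,0,0,0,0,0,0.25,0.65,0,0,0,0,0,0.28,1,0,0,0,0,0,0.26,1.18,0,0,0,0,0,0.24,1.35,0,0,0,0,0,0.24,1.35,0,0,0,0,0,0.24,1.35,0,0,0,0,0,0.24,1.35,0,0]}}

```text
t: 30.88
tool_pos: [0.5249, -0.1038, 0.1211]
orientation: [-3.141, 0.003, 3.113]
force: [5.5, -1.9, -0.4]
opening: 0.244
```

Run:
```python
from rig import manip
from h import *
import pickle
D={}
for n in ("wrist","scene","top"):
    D[n]=manip.capture(n)
s=manip.get_state();p0,R0=cur(s); D["s"]=s; pickle.dump(D,open("D27.pkl","wb"))
cv2.imwrite("pics/w27.png",D["wrist"]["color"][:,:,::-1])
cv2.imwrite("pics/s27.png",cv2.resize(D["scene"]["color"][190:290,280:400,::-1],None,fx=6,fy=6,interpolation=cv2.INTER_CUBIC))
cv2.imwrite("pics/t27.png",cv2.resize(D["top"]["color"][140:230,170:290,::-1],None,fx=6,fy=6,interpolation=cv2.INTER_CUBIC))
print(s["t"],p0,s["orientation"],s["opening"],s["force"],s["q"].round(2))
```

```text
31.0333 [ 0.52485674 -0.10383344  0.12105268] [-3.14132702e+00  2.99043121e-03  3.11251818e+00] 0.24546631342222172 [ 4.95092642 -2.50351336  0.66923295] [-0.07  0.35  0.18  1.99 -0.09  0.81  1.7 ]
```

View pics/w27.png

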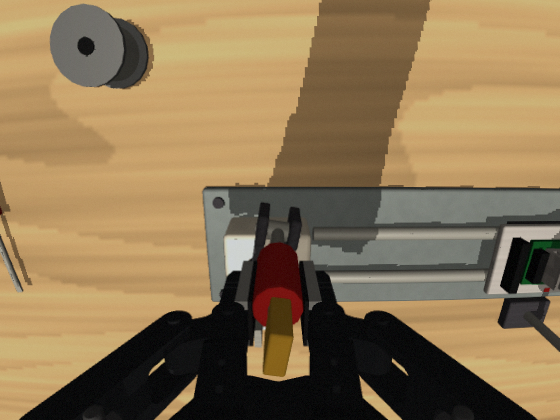

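View pics/s27.png

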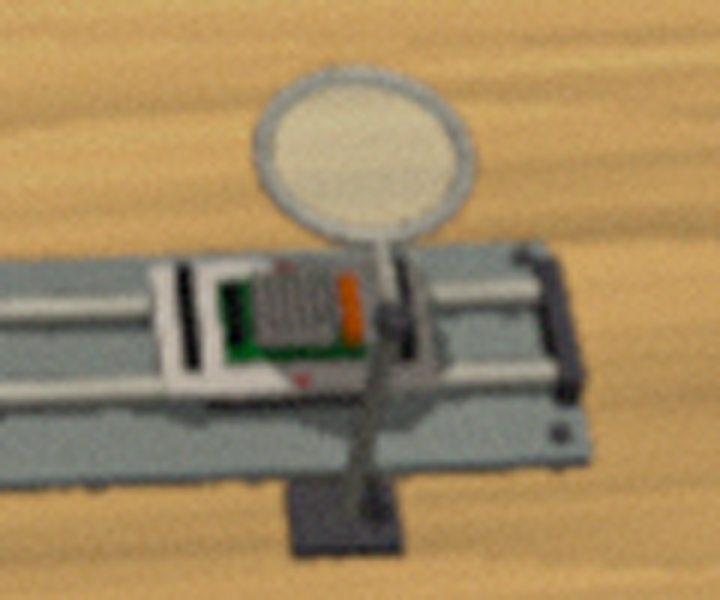

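View pics/t27.png

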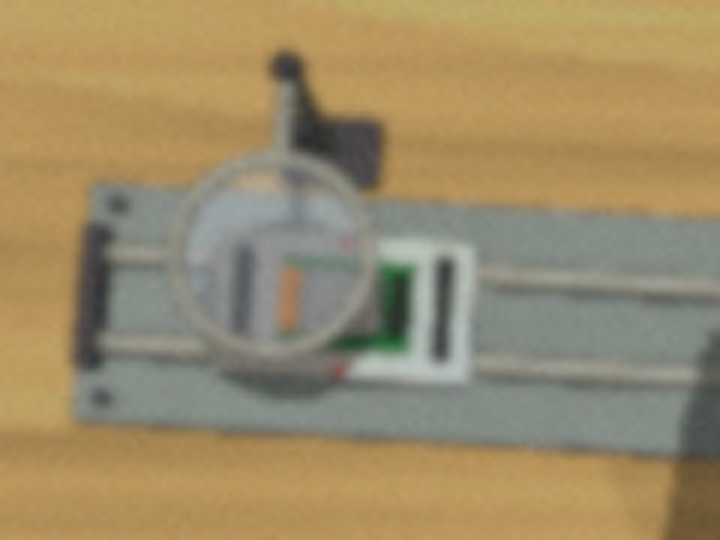

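Run:
```python
from h import *
import pickle
D=pickle.load(open("D27.pkl","rb")); sc,tp=D["scene"],D["top"]
S=lambda q:(np.array(q)+.5)/6-.5+[280,190]
T=lambda q:(np.array(q)+.5)/6-.5+[170,140]
yd=np.array([.0288,.9996]); xd=np.array([.9996,-.0288]); seat=np.array([.5795,.0160])
def loc(P): d=P[:2]-seat; return (np.array([d@xd,d@yd])*1e3).round(1)
print("lens scene",loc(at(sc,S((365,155)),.165)),"top",loc(at(tp,T((275,254)),.165)))
t=tri([ray(sc,S((365,155))),ray(tp,T((275,254)))]);print("tri",t,loc(t))
print("marks scene",loc(at(sc,S((287,268)),.04)),loc(at(sc,S((303,381)),.04)))
print("marks top",loc(at(tp,T((348,243)),.04)),loc(at(tp,T((340,370)),.04)))
print("tri mark+x",loc(tri([ray(sc,S((303,381))),ray(tp,T((348,243)))])),tri([ray(sc,S((303,381))),ray(tp,T((348,243)))]))
# start-position marks in same cams for bias
P=pickle.load(open("P.pkl","rb"))
A=lambda q,o:(np.array(q)+.5)/3.4-.5+o
print("start marks scene",loc(at(P["scene"],A((263,189),(200,180)),.04)),loc(at(P["scene"],A((266,257),(200,180)),.04)))
print("start marks top",loc(at(P["top"],A((529,146),(120,140)),.04)),loc(at(P["top"],A((525,219),(120,140)),.04)))
# post base plate: magnifier base? sanity
```

```text
lens scene [ -1.1 153. ] top [ -3.9 152.8]
tri [0.58060861 0.1694846  0.16202671] [ -3.3 153.5]
marks scene [-31.  137.1] [ 29.6 136.8]
marks top [ 26.5 137.8] [-35.2 137.1]
tri mark+x [ 27.2 137.9] [0.61069885 0.1530396  0.03616013]
start marks scene [-34.   -1.3] [29.8 -2.1]
start marks top [27.4  0.1] [-35.3  -0.1]
```

The carriage is at about 138 mm (nominal 138). The lens is at about 153.7 mm (152.8 from the top camera, 154.7 from the scene camera after bias). That leaves about 63° more.

Run:
```python
from circ import *
print([float(x) for x in tab(552,[558,568,579,590,600,608,613,615])])
```

```text
[0.0, 0.0, 0.0, -0.05, 0.19, 0.0, 0.0, 0.0, 0.0, 0.0, -0.17, 0.48, 0.0, 0.0, 0.0, 0.0, 0.0, -0.37, 0.77, 0.0, 0.0, 0.0, 0.0, 0.0, -0.61, 1.02, 0.0, 0.0, 0.0, 0.0, 0.0, -0.88, 1.21, 0.0, 0.0, 0.0, 0.0, 0.0, -1.11, 1.32, 0.0, 0.0, 0.0, 0.0, 0.0, -1.26, 1.37, 0.0, 0.0, 0.0, 0.0, 0.0, -1.32, 1.39, 0.0, 0.0]
```

Emit:
{"method": "arm_command", "body": {"steps": [0,0,0,-0.05,0.19,0,0,0,0,0,-0.17,0.48,0,0,0,0,0,-0.37,0.77,0,0,0,0,0,-0.61,1.02,0,0,0,0,0,-0.88,1.21,0,0,0,0,0,-1.11,1.32,0,0,0,0,0,-1.26,1.37,0,0,0,0,0,-1.32,1.39,0,0]}}

```text
t: 31.7
tool_pos: [0.5626, -0.0617, 0.1208]
orientation: [3.14, -0.004, 3.113]
force: [-5.6, 2.1, 12.8]
opening: 0.241
```

Emit:
{"method": "arm_command", "body": {"steps": [0,0,0,0,0,0,0,0,0,0,0,0,0,0,0,0,0,0,0,0,0,0,0,0,0,0,0,0,0,0,0,0,0,0,0,0,0,0,0,0,0,0,0,0,0,0,0,0,0,0,0,0,0,0,0,0]}}

```text
t: 32.37
tool_pos: [0.5627, -0.0616, 0.1209]
orientation: [3.14, -0.003, 3.113]
force: [-3.3, 2.0, 8.9]
opening: 0.245
```

Run:
```python
from rig import manip
from h import *
import pickle
D={}
for n in ("wrist","scene","top"):
    D[n]=manip.capture(n)
s=manip.get_state();p0,R0=cur(s); D["s"]=s; pickle.dump(D,open("D28.pkl","wb"))
cv2.imwrite("pics/w28.png",D["wrist"]["color"][:,:,::-1])
cv2.imwrite("pics/s28.png",cv2.resize(D["scene"]["color"][190:290,280:400,::-1],None,fx=6,fy=6,interpolation=cv2.INTER_CUBIC))
cv2.imwrite("pics/t28.png",cv2.resize(D["top"]["color"][140:230,170:290,::-1],None,fx=6,fy=6,interpolation=cv2.INTER_CUBIC))
print(s["t"],p0,s["orientation"],s["opening"],s["force"],s["q"].round(2))
```

```text
32.5167 [ 0.56272924 -0.06160687  0.12096639] [ 3.13969496e+00 -2.92225868e-03  3.11328900e+00] 0.2423806111296784 [-4.32484513  1.64083528  8.82125828] [-0.13  0.4   0.16  1.91 -0.09  0.84  1.62]
```

View pics/s28.png

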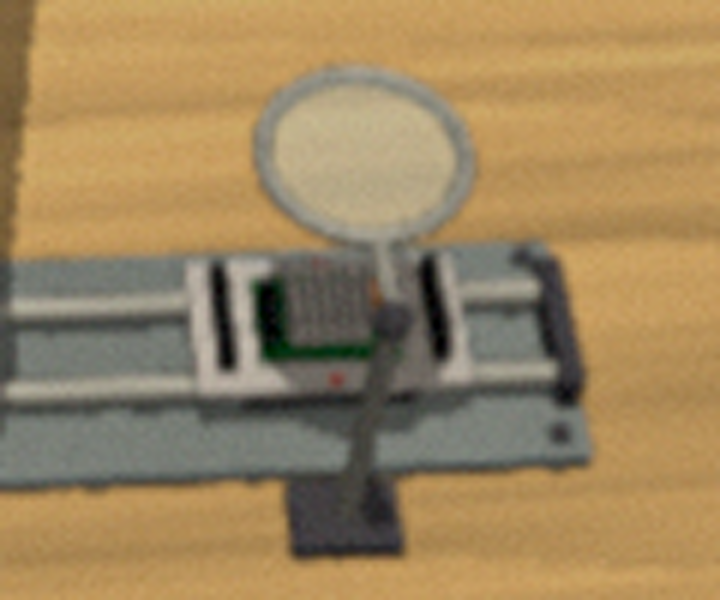

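View pics/t28.png

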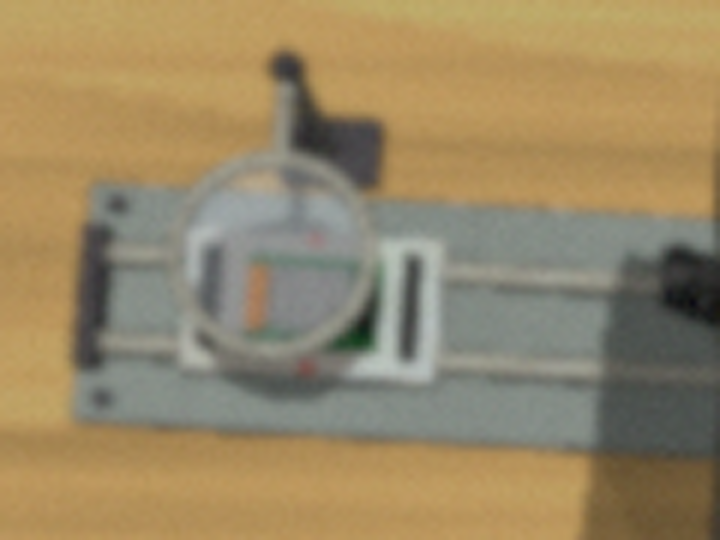

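Run:
```python
from h import *
import pickle
D=pickle.load(open("D28.pkl","rb")); sc,tp=D["scene"],D["top"]
S=lambda q:(np.array(q)+.5)/6-.5+[280,190]
T=lambda q:(np.array(q)+.5)/6-.5+[170,140]
yd=np.array([.0288,.9996]); xd=np.array([.9996,-.0288]); seat=np.array([.5795,.0160])
def loc(P): d=P[:2]-seat; return (np.array([d@xd,d@yd])*1e3).round(1)
print("marks scene",loc(at(sc,S((337,380)),.04)),loc(at(sc,S((319,263)),.04)))
print("marks top",loc(at(tp,T((315,239)),.04)),loc(at(tp,T((307,368)),.04)), "corners",loc(np.mean([at(tp,T(q),.04) for q in ((443,242),(437,382),(187,230),(181,365))],0)))
# lens by least-squares ellipse: grayscale ring edge
for n,p,f in (("scene",sc,S),("top",tp,T)):
    # project rim circles for lens loc candidates
    for ly in (150,153,156):
        c=seat+xd*0+yd*ly/1e3
        a=np.linspace(0,2*np.pi,73); q=proj(p,np.c_[c[0]+.045*np.cos(a),c[1]+.045*np.sin(a),np.full(73,.165)])
        z=(q-([280,190] if n=="scene" else [170,140])+.5)*6-.5
        print(n,ly,z.min(0).round(0),z.max(0).round(0))
```

```text
marks scene [ 29.8 152. ] [-33.  152.1]
marks top [ 27.5 153.7] [-35.2 152.9] corners [ -4.4 152.7]
scene 150 [249.  72.] [468. 248.]
scene 153 [256.  72.] [475. 247.]
scene 156 [263.  72.] [482. 247.]
top 150 [177. 143.] [387. 349.]
top 153 [170. 143.] [380. 349.]
top 156 [163. 142.] [373. 348.]
```

Both cameras put the carriage within about 1 mm of the lens centre. Releasing the sleeve and rising straight up for a close look with the wrist camera.

Emit:
{"method": "arm_command", "body": {"steps": [0,0,0,0,0,0,0.3,0,0,0,0,0,0,0.4,0,0,0,0,0,0,0.5,0,0,0,0,0,0,0.5,0,0,0,0,0,0,0.5,0,0,0,0,0,-0.5,0.5,0,0,0,0,0,-1.3,0.5,0,0,0,0,0,-2.3,0.5]}}

```text
t: 33.18
tool_pos: [0.5621, -0.062, 0.1885]
orientation: [3.141, -0.005, 3.113]
force: [0.8, 0.4, -0.1]
opening: 0.502
```

Run:
```python
from rig import manip
from h import *
s=manip.get_state();p0,R0=cur(s)
p=manip.capture("wrist");cv2.imwrite("pics/w29.png",p["color"][:,:,::-1])
print(s["t"],p0,s["orientation"],s["opening"],s["force"],s["q"].round(2))
print(row(p0,R0,[.51,.05,.22],Rdown(58)).round(2))
```

```text
33.1833 [ 0.56207843 -0.06202929  0.18850974] [ 3.14050458 -0.00511827  3.11334393] 0.5019472840774001 [ 0.82718047  0.39317271 -0.1088991 ] [-0.14  0.32  0.18  1.85 -0.07  0.98  1.61]
[-2.000e-02 -3.000e-01  3.038e+01  1.850e+00  3.680e+00 -1.040e+00]
```

View pics/w29.png

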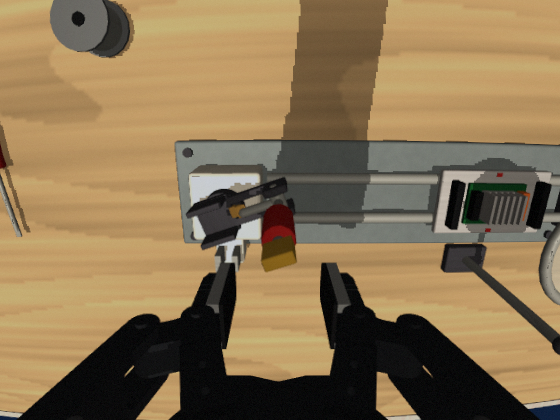

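The handle stands upright after release, at (278,235), and the board is seated at (500,203). Moving high over the lens so the wrist camera looks straight down on it.

Emit:
{"method": "arm_command", "body": {"steps": [0,0,0,0,0.2,-1,0.5,0,0,0,-0.3,0.9,-2,0.5,0,0,0,-0.7,2,-2.3,0.5,0,0,0,-1.1,3.2,-2.3,0.5,0,0,0,-1.5,4.4,-2.3,0.5,0,0,0,-1.9,5.6,-2.3,0.5,0,0,0,-2.3,6.7,-2.3,0.5,0,0,0,-2.4,7.4,-2.3,0.5]}}

```text
t: 33.9
tool_pos: [0.6427, 0.1626, 0.2582]
orientation: [3.138, -0.001, 3.117]
force: [-0.5, 0.4, 0.0]
opening: 0.5
```

Emit:
{"method": "arm_command", "body": {"steps": [0,0,0,0,0,0,0.5,0,0,0,0,0,0,0.5,0,0,0,0,0,0,0.5,0,0,0,0,0,0,0.5,0,0,0,0,0,0,0.5,0,0,0,0,0,0,0.5,0,0,0,0,0,0,0.5,0,0,0,0,0,0,0.5]}}

```text
t: 34.57
tool_pos: [0.6419, 0.1573, 0.259]
orientation: [3.14, -0.001, 3.113]
force: [-0.3, 0.4, -0.2]
opening: 0.502
```

Run:
```python
from rig import manip
from h import *
import pickle
s=manip.get_state();p0,R0=cur(s)
p=manip.capture("wrist");cv2.imwrite("pics/w30.png",p["color"][:,:,::-1]);pickle.dump((p,s),open("w30.pkl","wb"))
print(s["t"],p0,s["orientation"],np.array(p["T"])[:3,3])
cv2.imwrite("pics/w30z.png",cv2.resize(p["color"][20:200,180:380,::-1],None,fx=4,fy=4,interpolation=cv2.INTER_CUBIC)[:600])
```

```text
34.5667 [0.64191999 0.15727095 0.25895389] [ 3.13998441e+00 -6.60348302e-04  3.11265642e+00] [0.55887204 0.15983626 0.42510699]
```

View pics/w30.png

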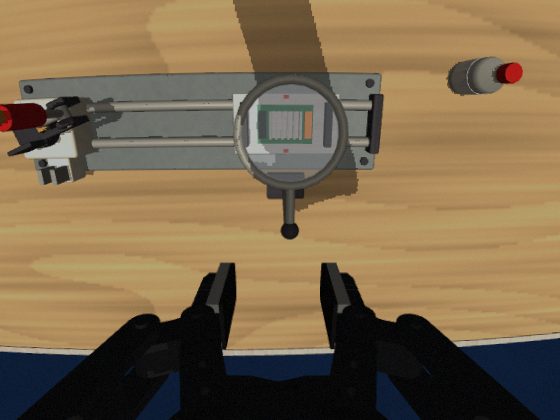

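View pics/w30z.png

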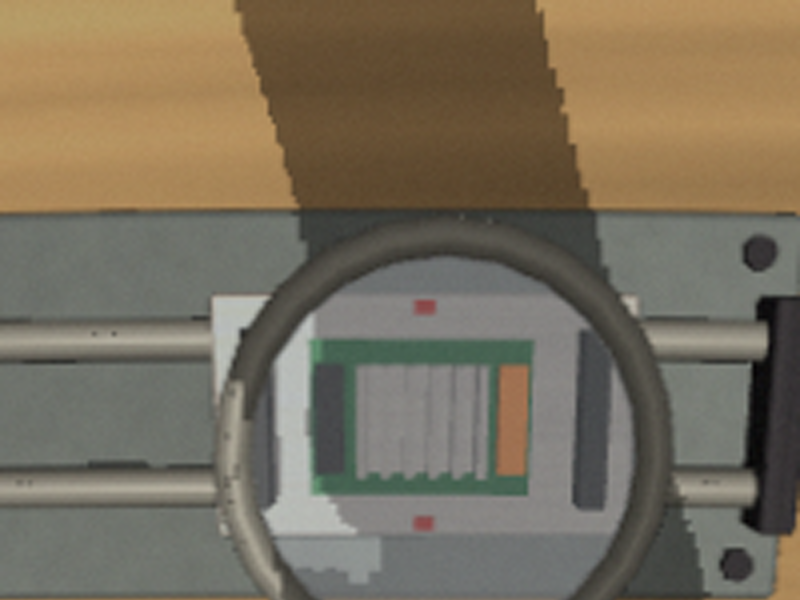

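Run:
```python
from h import *
import pickle
p,s=pickle.load(open("w30.pkl","rb"))
Z=lambda q:(np.array(q)+.5)/4-.5+[180,20]
yd=np.array([.0288,.9996]); xd=np.array([.9996,-.0288]); seat=np.array([.5795,.0160])
def loc(P): d=P[:2]-seat; return (np.array([d@xd,d@yd])*1e3).round(1)
for z in (.165,.168): print("lens L,R",loc(at(p,Z((215,450)),z)),loc(at(p,Z((672,450)),z)), loc(at(p,(291,131.5),z)))
a=loc(at(p,Z((425,307)),.04));b=loc(at(p,Z((424,523)),.04));print("marks",a,b)
print("plate L/R",loc(at(p,Z((212,297)),.04)),loc(at(p,Z((637,297)),.04)))
B=[loc(at(p,Z(q),.044)) for q in ((313,341),(533,341),(527,495),(311,495))];print("board",B,np.mean(B,0))
print("stops inner top",loc(at(p,Z((581,420)),.054)))
```

```text
lens L,R [ -1.8 108.1] [ -2.  199.3] [ -2.2 154. ]
lens L,R [ -2.1 108.5] [ -2.2 198.7] [ -2.5 153.9]
marks [-31.  152.9] [ 30.8 153.1]
plate L/R [-33.9  92. ] [-34.1 213.6]
board [array([-21.7, 121. ]), array([-21.7, 183.7]), array([ 21.9, 183.3]), array([ 22. , 119.6])] [1.250e-01 1.519e+02]
stops inner top [ -0.4 196.9]
```

The wrist view from above gives the lens at 153.7 mm and the carriage at 153.0 mm, so it is centred to within about 0.8 mm. One last overall check, then I'll hand in.

Run:
```python
from rig import manip
from h import *
import pickle
p=manip.capture("scene");cv2.imwrite("pics/s31.png",p["color"][:,:,::-1])
P=pickle.load(open("P.pkl","rb"))["scene"]
for n,(u,v) in {"reel":(188,202),"bottle":(411,222),"driver":(133,245)}.items():
    a=P["color"][v-25:v+25,u-18:u+18].astype(int);b=p["color"][v-25:v+25,u-18:u+18].astype(int);print(n,np.abs(a-b).mean().round(2))
print(manip.get_state()["force"])
```

```text
reel 10.82
bottle 11.06
driver 10.39
[ 0.81002852 -0.4883664   0.29047848]
```

View pics/s31.png

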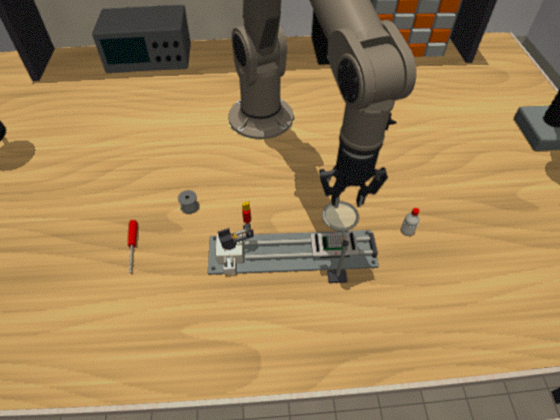

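The scene shows the handle upright at (246,213), the carriage under the lens at (335,243), and the reel (188,202), bottle (411,222) and screwdriver (132,245) where they started. The arm is clear of everything.

```bash
python3 -c "
from rig import manip
print(manip.close_job())"
```

```text
the job is handed in; nothing more can be done
None
```

The job is handed in at about 35 s of robot time. The board is on the carriage, the handle is latched upright, and the carriage is under the magnifier.

**What I did**
- I set the board between the end stops and let go of it. The first grasp closed above the heat sink, because the visible fingertips sit about 27–31 mm behind the reported TCP. I reopened and gripped lower without disturbing the board.
- I swung the handle up by the yellow tab to a firm stop (about 19 N). Pulling back met a growing 10 N, and it stood on its own after release.
- I cranked clockwise about 615° by the red sleeve, then released it.

**Last checks**
- **Board:** it lies flat, centred across the plate to about 0.3 mm. It is about 1 mm off midway along y, toward the gearbox. After placing, it was about 0.15° off square.
- **Carriage:** it is at about 153.0 mm and the lens at about 153.7 mm from the seat's start. The wrist and scene cameras show about 0.8 mm short, while the top camera shows no error. That is within calibration, so I left it.
- **Bystanders:** the reel, bottle and screwdriver look unmoved in the final picture. My pixel-difference check on them did not settle it: it gave about 10–11 grey levels for all three and I had no baseline to compare against.
- **Arm:** it is parked above the lens, touching nothing, with force near 0.

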